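# Pack the spice carrier in layers and wind down its hold-down

### The arm

A 6-joint arm with a two-finger parallel gripper is mounted at the origin on the work surface. World frame = base frame: x ahead of the robot, y to its left, z up, the work surface at z = 0. Lengths are in m, angles in degrees, forces in N, time in s.
With the tool pointing down it reaches from about 0.325 to 0.85 m from the base axis. Payload 4.4 kg.
Tool frame: the origin (TCP) lies on the centre line of the jaws, within the pads' length; the fingertips stand 11 mm ahead of it and the grasp point (between the pads) lies 8 mm behind it; z points along the fingers, y is the direction in which the jaws open and shut (so a half turn about z gives the same grasp; the last joint's range is limited). The gripper opens to 94 mm and grips with 3 to 60 N. Pads are 16 mm wide; open, the fingers measure 119 mm over their backs; the gripper's body (75 mm by 177 mm) begins 78 mm behind the grasp point.
Start: joints at [-82.821, 11.837, 88.321, -0, 79.842, -8.623], TCP at [0.157, -0.553, 0.216] pointing down, gripper open.
Joint ranges: [-156.59, 156.59], [-49.26, 127.26], [12.9, 141.05], [-63.56, 243.56], [4.71, 150.69], [-161.64, 161.64]. Speed limits (degrees/s): [159.86, 159.86, 180, 180, 180, 180].

### API

Orientations are given as [roll, pitch, yaw] about the fixed x, y, z axes, in that order (R = Rz(yaw) Ry(pitch) Rx(roll)).
In Python, from bench import robot, get_image, boxes_of, masks_of, spot_point gives the robot as it stands.
- The arm moves only by the shell command python3 -m crank 'ROWS' [OPENING] [FORCE]. ROWS is JSON, a list of rows, each an object of numbers: "dx", "dy", "dz": the shift along the world's x, y, z in cm; "turn": the turn about the world's z in rad. A call has 1 to 12 rows; each row is the pose to reach, as a shift and turn from the pose commanded when the call began; what a row does not reach only later rows make up. A row lasts 1/12 s, in which the tool goes at most 41.7 mm and 7.16 degrees, less where a joint would pass 70% of its speed; a pose out of reach is approached as far as the arm can. A call with a gripper value outside its range is refused whole. OPENING is the closure, from -1 (fully open) to 1 (shut), set as the call begins (- or left out, the last holds). The fingers move at their own pace and stop on an object; FORCE is the grip in N (left out, the last holds). Time passes only in rows, so rows that repeat a pose let the fingers close. It gives the time, the measured TCP pose, the force and the opening at its end, in the units of the state.
- robot.state(): the state, without advancing time (a new reading comes with each control period).
- get_image(name): name is "scene" or "side" or "wrist"; returns a dict with "frame" (400x640x3 uint8, red, green, blue), "intrinsics" (3x3 intrinsics, pixels), "rvec" (rotation vector, rad) and "tvec" (3), from world to camera coordinates, as OpenCV has them; the wrist camera has in their place "hand_eye" (4x4, takes a point from camera to tool coordinates, whose origin is the TCP and whose axes are the flange's). Camera axes: x right, y down, z forward; pixel columns grow to the right and rows downward; lengths in m; the calibration is good to about 2 mm. A picture is of the moment at which its call begins: read the wrist's pose just before it. There is no depth.
- robot.finish_job(): hands the job in, once; it reports no verdict.
Trained networks look in the newest picture that a camera, given by its name, has taken for a name from the list of things; names that differ only in an ending like _2 or _b are one class to them, and where a whole thing is asked for, a point or a joint stands for the part that bears it (a point fixed in the world has none). Each returns a list of dicts, best first, with "conf" (0 to 1); they miss things now and then, are a little off and sometimes report something else, mostly with a low value. They report only what shows in the picture. A call takes as long as a camera call. They do not tell look-alikes from the thing itself.
- boxes_of(camera, thing): "rect" ([left, top, width, height] in pixels, round what is visible of it).
- masks_of(camera, thing): "pixels" (400x640 bool, what is visible of it) and "rect" ([left, top, width, height] in pixels, round what is visible of it).
- spot_point(camera, thing): "point" ([column, row] in pixels: a listed point, or the origin of a listed thing).
The state is a dict: "time_s": time; "q": joint angles; "joint_vel": joint speeds; "joint_torque": joint torques, N m; "tool_pos": TCP position; "eef_rot": TCP orientation; "force": force on the tool from outside, world axes, zero at the start; "moment": the same for the moment, N m; "opening": finger opening in m.
Only numpy, scipy, OpenCV 4.12 (cv2) and the standard library are available. Lean on these libraries where they do the work, as an engineer would, in place of code of your own. Each camera call takes 0.05 s, during which the arm holds its last target. There are 200 camera calls.

### The job

Pack the spice carrier for the trip to the refill shop: stand every glass jar from the carousel upright on the carrier's floor, then lay the divider plate flat on its two end ledges over them, then stand every steel tub upright on the divider. Only then wind the tension wheel clockwise, seen from above, until it turns no further and feels firm, so that the hold-down bar lies level over the tubs, and let go of it. Leave the green cup, the yellow spoon and the saucepan lid where they are.

Things in the scene. Friction and masses are not known exactly. Their poses are not given: they have to be found in the camera images.
- carrier: Fixed open plywood box on the worktop, outside 142 mm (its x) by 232 mm (its y), 100 mm high, walls and floor 6 mm. Origin: centre of its underside; z up. Inside each short end runs a ledge (14 mm wide, y = -110..-96 and +96..+110 mm), its top 82 mm above the underside. The wheel block, 90 mm high, adjoins the -y end (x -50..50, y to -215 mm); bar posts outside the +x wall (x = 125 mm, 155 mm high).
- carrier_floor (a point): Centre of the carrier's inner floor (inside 130 x 220 mm), 6 mm above its underside, axes as the carrier's. Three jars fit in a row on the floor at y = -62, 0 and +62 mm; on the divider a tub fits either side of the tab at y = -62 and +62 mm.
- wheel (a joint): Angle of the tension wheel, rad, growing clockwise seen from above. It is somewhere in 0 to 0.8 at the start (slack) and comes up against a firm stop at 4.2. Turning takes about 0.25 N m at first and grows to about 0.4 N m near the stop; it stays where it is left.
- wheel_grip (a point): Point on the tension wheel's vertical axis, half-way up its grip bar, 129 mm above the worktop. Wheel: aluminium disc 90 mm across, 10 mm thick, underside at 102 mm. A black grip bar stands across its top: 60 mm long along this point's x, 16 mm thick along its y, top 15 mm above the point, the disc's upper face 17 mm below it. The axes turn with the wheel.
- bar (a joint): Angle of the hold-down bar above level, rad: 1.65 to 2.05 (standing open, leaning away from the box) when the wheel is slack, 0 (level over the box) when the wheel is fully wound. It is driven by the wheel alone: bar = 2.05 - 0.488 x wheel.
- bar_end (a point): Middle of the 160 mm crosspiece of the steel T-shaped hold-down bar, hinged 145 mm above the worktop, 125 mm from the box's centre along the carrier's +x; the bar is 125 mm long. Open, it leans back past upright, its end about 260 mm high; wound down, the crosspiece lies along the box's middle, its underside 141 mm above the worktop (8 mm above the tubs).
- divider_tab (a point): Loose white plastic divider plate, 120 mm (its x) by 210 mm (its y) by 6 mm, 200 g, flat on the right glass shelf. An upright tab in its middle to hold it by: 12 mm thick along x, 45 mm long along y, top 36 mm above the plate's underside. The point is in the tab, 21 mm above the underside; z up. It lies in the carrier either way round, long side along the carrier's y, 5 mm play all round.
- jar1_center (a point): An empty glass spice jar with a steel screw lid, round, 46 mm across and 75 mm tall, 110 g, standing upright on the carousel tray. The point is at its centre, half-way up (37.5 mm above its underside); z is its own upright axis. May be absent (None).
- jar2_center (a point): An empty glass spice jar with a steel screw lid, round, 46 mm across and 75 mm tall, 110 g, standing upright on the carousel tray. The point is at its centre, half-way up (37.5 mm above its underside); z is its own upright axis. May be absent (None).
- jar3_center (a point): An empty glass spice jar with a steel screw lid, round, 46 mm across and 75 mm tall, 110 g, standing upright on the carousel tray. The point is at its centre, half-way up (37.5 mm above its underside); z is its own upright axis. May be absent (None).
- tub1_center (a point): A short round stainless steel spice tub with a closed lid: 58 mm across (lid, the top 11 mm: 60 mm across), 45 mm tall, 120 g, standing upright on a glass shelf. The point is at its centre, half-way up (22.5 mm above its underside); z is its own upright axis. May be absent (None). Starts on the right shelf.
- tub2_center (a point): A short round stainless steel spice tub with a closed lid: 58 mm across (lid, the top 11 mm: 60 mm across), 45 mm tall, 120 g, standing upright on a glass shelf. The point is at its centre, half-way up (22.5 mm above its underside); z is its own upright axis. May be absent (None). Starts on the left shelf.
- carousel: White plastic spice carousel on the left glass shelf. Origin: centre of its underside (60 mm above the worktop). Its tray is 180 mm across, turns freely about the vertical, top 20 mm above the origin, with a 6 mm rim and a 22 mm thick hub standing to 65 mm; the jars stand 58 mm from its axis. It need not be turned.
- cup: Green plastic cup, 72 mm across, 90 mm high, on the left shelf. Bystander. Origin at its underside.
- spoon: Yellow silicone spoon, 200 mm long, lying on the right shelf. Bystander.
- panlid: Stainless steel saucepan lid, 174 mm across, with a black knob (top at 50 mm), lying on the worktop beyond the carrier. Bystander. Origin at its underside. The two glass shelves (left and right) are fixed, each 8 mm thick, top 60 mm above the worktop.
There are look-alikes about, which are no part of the job. What is shaped like the part that bears divider_tab but brown is not meant.

How it is judged:
By the outcome, as a careful person would: the job done as asked, in the order asked, and still so for the second after the job is handed in, with the robot touching nothing.
Of jar1, jar2, jar3 only 2 to 3 are there at a start; the rules pass over those that are not, and their reading is None.
Of tub1, tub2 only 1 to 2 are there at a start; the rules pass over those that are not, and their reading is None.
At some moment in a run one of tub1, tub2 may be knocked a few centimetres aside while the robot is not near it.
It also fails if it takes over 210 s, if anything falls off the work surface, if the arm or the gripper's body presses on something with over 40 N, if the wrist force passes 120 N, or if a joint passes its speed limit or range.

## Working session

There is one attempt and no reset: what is moved stays moved. The work goes in short steps, Python scripts to look and compute and a shell command to move; the robot and the scene stay as the last step left them, time stands still between calls to the robot, and variables do not carry over. Pictures are saved under pics/ and viewed, about 12 in all and at most 16, crops included, and the job is handed in when it is done.

```bash
ls; mkdir -p pics; cat > h.py <<'E'
import numpy as np, cv2, json
from bench import robot, get_image, boxes_of, masks_of, spot_point
from scipy.spatial.transform import Rotation as R
def cam(n):
    s=robot.state(); g=get_image(n); K=np.array(g['intrinsics'])
    if 'hand_eye' in g:
        T=np.eye(4); T[:3,:3]=R.from_euler('xyz',s['eef_rot'],degrees=True).as_matrix(); T[:3,3]=s['tool_pos']
        M=T@np.array(g['hand_eye'])
        Rw=M[:3,:3]; o=M[:3,3]
    else:
        Rc=cv2.Rodrigues(np.array(g['rvec'],float))[0]; Rw=Rc.T; o=-Rc.T@np.array(g['tvec'],float).ravel()
    return g['frame'],K,Rw,o
def ray(c,p):
    d=c[2]@np.linalg.inv(c[1])@np.array([p[0],p[1],1.]); return c[3],d
def atz(c,p,z):
    o,d=ray(c,p); return o+d*(z-o[2])/d[2]
def proj(c,X):
    v=c[1]@(c[2].T@(np.asarray(X,float)-c[3])); return v[:2]/v[2]
def save(c,n,crop=None,s=1):
    f=c[0][:,:,::-1]
    if crop: x,y,w,h=crop; f=f[y:y+h,x:x+w]
    cv2.imwrite('pics/'+n,cv2.resize(f,None,fx=s,fy=s) if s!=1 else f)
E
python3 - <<'E'
from h import *
print(robot.state())
Z=dict(carrier=0,carrier_floor=.006,wheel_grip=.129,divider_tab=.081,jar1_center=.1175,tub1_center=.0825,carousel=.06,cup=.06,panlid=0,bar_end=.26)
for n in ['scene','side']:
    c=cam(n); save(c,n+'0.png'); print(n,c[3].round(3))
    for t,z in Z.items():
        for r in spot_point(n,t):
            if r['conf']>.2: print(t,round(r['conf'],2),np.round(r['point']),atz(c,r['point'],z)[:2].round(3))
E
```

```text
pics
{'time_s': 0.0, 'q': array([-8.28212536e+01,  1.18824989e+01,  8.84029033e+01, -1.11587767e-03,
        7.98408482e+01, -8.62418619e+00]), 'joint_vel': array([ 0.08261846,  0.0041119 , -0.06512176, -0.0614637 , -0.04080506,
        0.02111275]), 'joint_torque': array([-8.23454702e-04, -3.70879805e+01, -2.81420231e+01,  6.96786772e-02,
        3.61351878e-02, -1.49212296e-04]), 'tool_pos': array([ 0.15646423, -0.55250637,  0.21532382]), 'eef_rot': array([-1.79875012e+02, -1.78460388e-02,  1.58031111e+01]), 'force': array([0.00540333, 0.66005068, 0.61876875]), 'moment': array([-0.00784688, -0.03176395, -0.0048384 ]), 'opening': 0.09392949758311012}
scene [ 1.246 -1.068  0.983]
carrier 0.67 [250. 260.] [ 0.47 -0.35]
carrier 0.62 [335. 218.] [0.576 0.01 ]
wheel_grip 0.61 [303. 212.] [ 0.557 -0.167]
divider_tab 0.88 [266. 208.] [ 0.399 -0.175]
divider_tab 0.86 [250. 259.] [ 0.531 -0.405]
jar1_center 0.47 [365. 146.] [0.484 0.386]
tub1_center 0.8 [224. 235.] [ 0.382 -0.368]
carousel 0.8 [366. 169.] [0.541 0.307]
cup 0.48 [361. 143.] [0.404 0.501]
panlid 0.61 [399. 206.] [0.74  0.224]
bar_end 0.72 [372. 174.] [ 0.722 -0.008]
side [0.495 0.909 1.023]
carrier 0.97 [317. 226.] [0.558 0.003]
carrier_floor 0.61 [312. 228.] [0.575 0.017]
wheel_grip 0.78 [323. 165.] [ 0.547 -0.184]
wheel_grip 0.25 [327. 140.] [ 0.541 -0.346]
divider_tab 0.69 [381. 205.] [ 0.336 -0.037]
jar1_center 0.7 [331. 298.] [0.497 0.361]
tub1_center 0.54 [364. 148.] [ 0.391 -0.362]
carousel 0.76 [320. 294.] [0.529 0.317]
cup 0.64 [359. 350.] [0.42  0.474]
panlid 0.78 [256. 277.] [0.739 0.229]
bar_end 0.57 [261. 168.] [0.732 0.   ]
```

View pics/scene0.png

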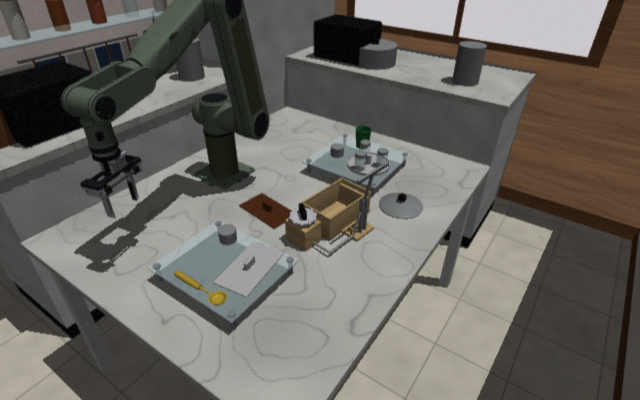

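View pics/side0.png

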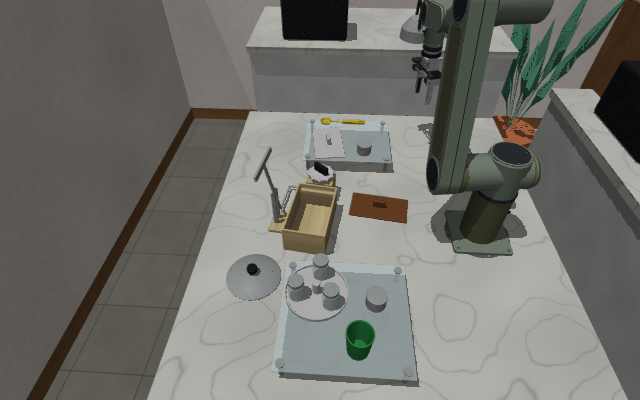

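Three jars on the carousel (side, ~(321,268), (296,287), (331,296)), one tub on the left shelf (376,297), one on the right (364,148). The white divider is on the right shelf, its brown look-alike is on the worktop, and the bar is open at the carrier's +x side. Now wrist views.

```bash
python3 -m crank '[{"dx":3,"dy":2,"dz":3},{"dx":6,"dy":4,"dz":6},{"dx":9,"dy":6,"dz":9},{"dx":12,"dy":9,"dz":12},{"dx":16,"dy":12,"dz":14},{"dx":20,"dy":15,"dz":16},{"dx":24,"dy":18,"dz":18},{"dx":27,"dy":19,"dz":20},{"dx":27,"dy":20,"dz":22},{"dx":27,"dy":20,"dz":22},{"dx":27,"dy":20,"dz":22},{"dx":27,"dy":20,"dz":22}]' -1
cat > look.py <<'E'
import sys
from h import *
c=cam('wrist'); save(c,sys.argv[1]); s=robot.state(); print(s['time_s'],s['tool_pos'].round(4),s['eef_rot'].round(2))
Z=dict(carrier_floor=.006,wheel_grip=.129,divider_tab=.081,jar1_center=.1175,tub1_center=.0825,carousel=.06)
for t in sys.argv[2:]:
    for r in spot_point('wrist',t):
        if r['conf']>.2: print(t,round(r['conf'],2),np.round(r['point']),atz(c,r['point'],Z[t])[:2].round(4))
E
python3 look.py w1.png divider_tab tub1_center
```

```text
1.15 [ 0.1566 -0.5533  0.2165] [180.    0.   15.8]validation failed for argument at $[0]...
```

View pics/w1.png

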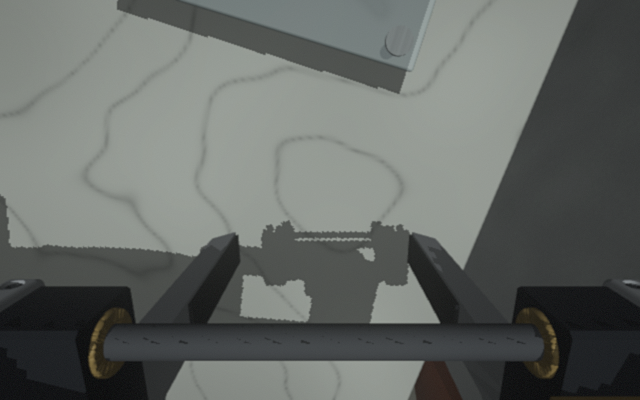

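The picture shows only the shelf corner, because the move was refused. Rows probably need all four keys.

```bash
python3 -m crank '[{"dx":3,"dy":2,"dz":3,"turn":0},{"dx":6,"dy":4,"dz":6,"turn":0},{"dx":9,"dy":6,"dz":9,"turn":0},{"dx":12,"dy":9,"dz":12,"turn":0},{"dx":15,"dy":11,"dz":14,"turn":0},{"dx":18,"dy":14,"dz":16,"turn":0},{"dx":21,"dy":16,"dz":18,"turn":0},{"dx":24,"dy":18,"dz":20,"turn":0},{"dx":27,"dy":20,"dz":21,"turn":0},{"dx":27,"dy":20,"dz":22,"turn":0},{"dx":27,"dy":20,"dz":22,"turn":0},{"dx":27,"dy":20,"dz":22,"turn":0}]' -1
python3 look.py w2.png divider_tab tub1_center wheel_grip
```

```text
time_s: 2.25
tool_pos: [0.4276, -0.3529, 0.4377]
eef_rot: [179.8, -0.0, 16.0]
force: [-0.6, -0.2, -0.4]
opening: 0.0939
2.3 [ 0.4265 -0.3533  0.4362] [1.7998e+02 4.0000e-02 1.5850e+01]
divider_tab 0.81 [168. 162.] [ 0.358  -0.1281]
divider_tab 0.64 [387.  97.] [ 0.5395 -0.4189]
tub1_center 0.89 [322. 185.] [ 0.3878 -0.3634]
tub1_center 0.73 [206.  28.] [ 0.5583 -0.1492]
wheel_grip 0.93 [205.  25.] [ 0.5559 -0.1639]
```

View pics/w2.png

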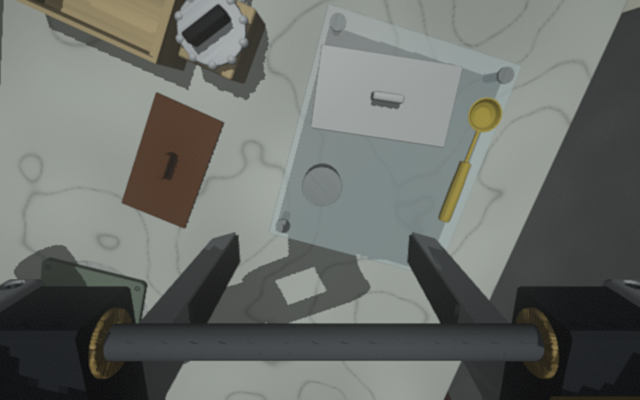

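The view shows tub1 at (322,185), the white divider with its tab at (387,97), the wheel at (207,27), and the spoon at right. Next, the carrier and carousel.

```bash
python3 -m crank '[{"dx":1,"dy":4,"dz":0,"turn":0},{"dx":2,"dy":8,"dz":0,"turn":0},{"dx":3,"dy":12,"dz":0,"turn":0},{"dx":4,"dy":16,"dz":0,"turn":0},{"dx":5,"dy":20,"dz":0,"turn":0},{"dx":6,"dy":24,"dz":0,"turn":0},{"dx":7,"dy":28,"dz":0,"turn":0},{"dx":8,"dy":32,"dz":0,"turn":0},{"dx":9,"dy":36,"dz":0,"turn":0},{"dx":10,"dy":40,"dz":0,"turn":0},{"dx":11,"dy":44,"dz":0,"turn":0},{"dx":12,"dy":48,"dz":0,"turn":0}]'
python3 - <<'E'
from h import *
# from earlier view
T=np.eye(4);g=get_image('wrist');K=np.array(g['intrinsics']);T[:3,:3]=R.from_euler('xyz',[179.98,.04,15.85],degrees=True).as_matrix();T[:3,3]=[.4265,-.3533,.4362]
M=T@np.array(g['hand_eye']);c=(0,K,M[:3,:3],M[:3,3])
for p,z in [((322,45),.066),((462,66),.066),((444,147),.066),((312,129),.066),((184,47),.144),((231,15),.144),((372,93),.096),((404,98),.096)]: print(p,atz(c,p,z)[:2].round(4))
E
python3 look.py w3.png carrier_floor jar1_center tub1_center carousel wheel_grip
```

```text
time_s: 3.45
tool_pos: [0.5464, 0.1273, 0.4355]
eef_rot: [180.0, 0.1, 15.7]
force: [0.8, -0.2, 0.1]
opening: 0.0939
(322, 45) [ 0.5812 -0.3082]
(462, 66) [ 0.6095 -0.5123]
(444, 147) [ 0.4923 -0.5293]
(312, 129) [ 0.4631 -0.3255]
(184, 47) [ 0.5211 -0.149 ]
(231, 15) [ 0.5717 -0.1974]
(372, 93) [ 0.5359 -0.3939]
(404, 98) [ 0.5417 -0.4394]
3.55 [0.5465 0.1307 0.4344] [-1.7985e+02  1.5000e-01  1.6130e+01]
carrier_floor 0.72 [400. 153.] [0.581  0.0102]
jar1_center 0.91 [165. 151.] [0.4999 0.3542]
carousel 0.91 [208. 126.] [0.5423 0.3203]
carousel 0.5 [175. 228.] [0.3634 0.3401]
wheel_grip 0.93 [527. 219.] [ 0.5506 -0.1668]
```

```bash
ls pics
```

```text
scene0.png
side0.png
w1.png
w2.png
w3.png
```

View pics/w3.png

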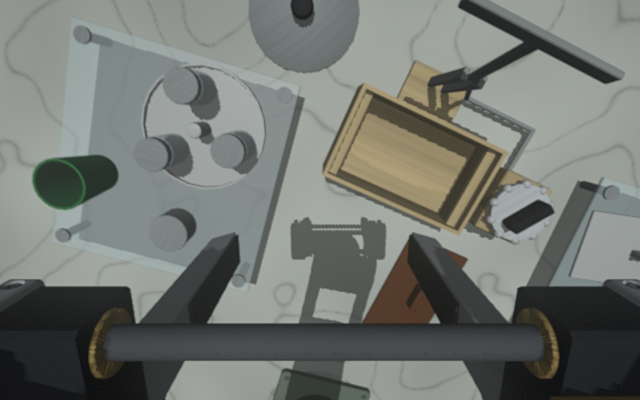

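Three jar lids at (183,85), (154,153), (235,151), tub2 at (172,230), the carrier rim and the open bar all show clearly. Computing positions.

```bash
cat > m.py <<'E'
from h import *
c=cam('wrist'); s=robot.state()
def mean_mask(t,z):
    for r in masks_of('wrist',t):
        if r['conf']>.3:
            print(t,round(r['conf'],2),r['rect'])
mean_mask('jar1_center',.155)
for n,p,z in [('A',(183,85),.155),('B',(154,153),.155),('C',(235,151),.155),('hub',(199,131),.125),('tub2',(172,230),.105),('TL',(361,83),.1),('TR',(507,150),.1),('BR',(461,236),.1),('BL',(324,172),.1),('panlid knob',(303,8),.05),('cup',(60,182),.15)]: print(n,atz(c,p,z)[:2].round(4))
P=np.array([atz(c,p,.1)[:2] for p in [(361,83),(507,150),(461,236),(324,172)]])
print(P.mean(0),[np.degrees(np.arctan2(*(v)[::-1])) for v in [P[0]-P[1],P[3]-P[2]]],np.linalg.norm(P-np.roll(P,1,0),axis=1),s['q'].round(1))
E
python3 m.py
```

```text
jar1_center 0.98 [130.4, 130.5, 50.1, 42.0]
A [0.598  0.3184]
B [0.5049 0.3407]
C [0.5356 0.2401]
hub [0.5434 0.2991]
tub2 [0.382  0.3189]
TL [0.6639 0.103 ]
TR [ 0.6326 -0.1288]
BR [ 0.49   -0.1135]
BL [0.5301 0.1188]
panlid knob [0.7439 0.2097]
cup [0.4311 0.4585]
[ 0.57917034 -0.0051281 ] [np.float64(82.29788948423206), np.float64(80.21406305950747)] [0.13477053 0.23387968 0.14337614 0.23569723] [  4.    5.9  69.9  -0.  104.3  78.4]
```

```bash
python3 -m crank '[{"dx":1,"dy":4,"dz":-1,"turn":0},{"dx":2,"dy":8,"dz":-2,"turn":0},{"dx":3,"dy":12,"dz":-4,"turn":0},{"dx":4,"dy":15,"dz":-7,"turn":0},{"dx":5,"dy":18,"dz":-10,"turn":0},{"dx":5.1,"dy":19,"dz":-13,"turn":0},{"dx":5.1,"dy":19,"dz":-16,"turn":0},{"dx":5.1,"dy":19,"dz":-18,"turn":0},{"dx":5.1,"dy":19,"dz":-18,"turn":0},{"dx":5.1,"dy":19,"dz":-18,"turn":0}]'
python3 - <<'E'
from h import *
c=cam('wrist'); save(c,'w4.png'); s=robot.state(); print(s['tool_pos'].round(4),s['eef_rot'].round(2))
for r in boxes_of('wrist','jar1_center'): 
    x,y,w,h=r['rect']; print(round(r['conf'],2),np.round(r['rect']),atz(c,(x+w/2,y+w/2),.155)[:2].round(4))
print(proj(c,[.598,.317,.155]))
E
```

```text
time_s: 4.73
tool_pos: [0.5972, 0.3154, 0.2552]
eef_rot: [180.0, 0.2, 15.7]
force: [0.6, 0.1, 0.9]
opening: 0.0938
[0.5984 0.3158 0.2577] [-1.800e+02 -9.000e-02  1.571e+01]
0.55 [224. 239.  60.  77.] [0.5263 0.3566]
0.47 [450. 128. 190. 186.] [0.6303 0.1362]
[321.42372246 202.65913665]
```

View pics/w4.png

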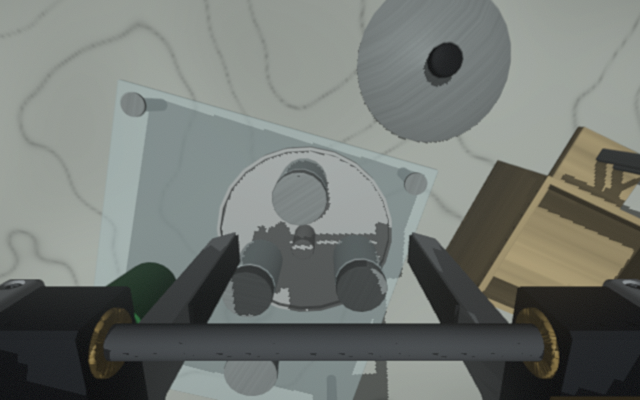

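```bash
python3 - <<'E'
from h import *
g=get_image('wrist'); print(np.round(g['intrinsics'],1), np.round(g['hand_eye'],4), [k for k in g])
c=cam('wrist');s=robot.state();print(s['tool_pos'],s['eef_rot'])
for n,p,z in [('A',(301,197),.155),('B',(253,290),.155),('C',(361,288),.155),('hub',(304,232),.125),('knob',(445,60),.05)]: print(n,atz(c,p,z)[:2].round(4))
# fingertips sanity: TCP
print('tcp',proj(c,s['tool_pos']),proj(c,s['tool_pos']-[0,0,.011]))
g=cam('side')
for n,p,z in [('A',(296,281),.155),('B',(331,290),.155),('C',(321,260),.155),('hub',(317,286),.125),('knob',(252,268),.05)]: print('side',n,atz(g,p,z)[:2].round(4))
E
```

```text
[[346.1   0.  323.3]
 [  0.  346.1 200.6]
 [  0.    0.    1. ]] [[-1.400e-03 -9.650e-01 -2.622e-01  7.620e-02]
 [ 1.000e+00 -1.600e-03  5.000e-04 -0.000e+00]
 [-9.000e-04 -2.622e-01  9.650e-01 -1.682e-01]
 [ 0.000e+00  0.000e+00  0.000e+00  1.000e+00]] ['frame', 'intrinsics', 'hand_eye']
[0.59923149 0.31660504 0.25994217] [-179.97017344   -0.32007603   15.74516234]
A [0.5997 0.3354]
B [0.5069 0.3546]
C [0.5343 0.2639]
hub [0.5601 0.324 ]
knob [0.7514 0.2299]
tcp [322.94549441 256.47526689] [322.95643599 248.31758664]
side A [0.5916 0.3383]
side B [0.4973 0.36  ]
side C [0.5289 0.2653]
side hub [0.536  0.3309]
side knob [0.7437 0.2311]
```

State noise is too large for a lever arm like this, so I'll use the commanded pose instead (roll 180, pitch 0, known yaw), recomputing both views.

```bash
cat >> h.py <<'E'
HE=np.array([[-.0014,-.965,-.2622,.0762],[1,-.0016,.0005,0],[-.0009,-.2622,.965,-.1682],[0,0,0,1]]);KW=np.array([[346.1,0,323.3],[0,346.1,200.6],[0,0,1]])
def wc(p,yaw):
    T=np.eye(4);T[:3,:3]=R.from_euler('xyz',[180,0,yaw],degrees=True).as_matrix();T[:3,3]=p;M=T@HE
    return (None,KW,M[:3,:3],M[:3,3])
E
python3 - <<'E'
from h import *
c=wc([.547,.127,.436],15.8)
P={}
for n,p,z in [('A',(183,85),.155),('B',(154,153),.155),('C',(235,151),.155),('hub',(199,131),.125),('tub2',(172,230),.105),('TL',(361,83),.1),('TR',(507,150),.1),('BR',(461,236),.1),('BL',(324,172),.1),('knob',(303,8),.05),('wheel',(527,216),.144)]: P[n]=atz(c,p,z)[:2]; print(n,P[n].round(4))
Q=np.array([P[k] for k in('TL','TR','BR','BL')]);print(Q.mean(0),np.degrees([np.arctan2(*(v)[::-1]) for v in [Q[0]-Q[1],Q[3]-Q[2]]]),np.linalg.norm(Q-np.roll(Q,1,0),axis=1))
c=wc([.598,.317,.256],15.8)
for n,p,z in [('A',(301,197),.155),('B',(253,290),.155),('C',(361,288),.155),('hub',(304,232),.125),('knob',(445,60),.05)]: print(n,atz(c,p,z)[:2].round(4))
E
python3 - <<'E'
from h import *
for i in range(4):
    get_image('wrist'); s=robot.state(); print(s['tool_pos'].round(4),s['eef_rot'].round(2))
g=cam('side')
for t,z in [('wheel_grip',.129),('carrier',0),('carrier_floor',.006),('tub1_center',.0825)]:
  print(t,[(round(r['conf'],2),atz(g,r['point'],z)[:2].round(4)) for r in spot_point('side',t)])
E
```

```text
A [0.5983 0.3208]
B [0.5051 0.3428]
C [0.536  0.2423]
hub [0.5438 0.3014]
tub2 [0.3824 0.3207]
TL [0.6648 0.1057]
TR [ 0.6341 -0.1261]
BR [ 0.4916 -0.1112]
BL [0.531  0.1211]
knob [0.7445 0.2126]
wheel [ 0.5556 -0.1662]
[ 0.58038452 -0.00262457] [82.45677887 80.38209543] [0.13472178 0.23374728 0.14328247 0.23552432]
A [0.599  0.3358]
B [0.5072 0.3546]
C [0.5344 0.2651]
hub [0.5596 0.3244]
knob [0.7483 0.2315]
[0.5987 0.3167 0.2592] [-179.98   -0.25   15.77]
[0.5985 0.3168 0.2586] [-179.98   -0.2    15.78]
[0.5982 0.3167 0.2581] [-1.7999e+02 -1.5000e-01  1.5790e+01]
[0.598  0.3168 0.2576] [-1.7999e+02 -1.1000e-01  1.5790e+01]
wheel_grip [(0.67, array([ 0.5546, -0.1764]))]
carrier [(0.79, array([0.5678, 0.0134])), (0.62, array([ 5.771e-01, -4.000e-04]))]
carrier_floor [(0.56, array([0.5684, 0.0144]))]
tub1_center []
```

```bash
python3 - <<'E'
from h import *
def wr(p,e):
    T=np.eye(4);T[:3,:3]=R.from_euler('xyz',e,degrees=True).as_matrix();T[:3,3]=p;M=T@HE
    return (None,KW,M[:3,:3],M[:3,3])
c=wr([.5465,.1307,.4344],[-179.85,.15,16.13])
P={}
for n,p,z in [('A',(183,85),.155),('B',(154,153),.155),('C',(235,151),.155),('hub',(199,131),.125),('tub2',(172,230),.105),('TL',(361,83),.1),('TR',(507,150),.1),('BR',(461,236),.1),('BL',(324,172),.1),('knob',(303,8),.05),('wheel',(527,216),.144)]: P[n]=atz(c,p,z)[:2]; print(n,P[n].round(4))
Q=np.array([P[k] for k in('TL','TR','BR','BL')]);print(Q.mean(0))
c=cam('wrist'); save(c,'w5.png')
for r in spot_point('wrist','jar1_center')+spot_point('wrist','carousel'): print(r, atz(c,r['point'],.1175))
f=c[0]; print(robot.state()['tool_pos'])
# hough circles lids
gr=cv2.medianBlur(cv2.cvtColor(f,cv2.COLOR_RGB2GRAY),3)
k=cv2.HoughCircles(gr[120:260,220:400],cv2.HOUGH_GRADIENT,1,30,param1=80,param2=18,minRadius=22,maxRadius=32)
print(k, [atz(c,(q[0]+220,q[1]+120),.155)[:2].round(4) for q in (k[0] if k is not None else [])])
E
```

```text
A [0.5958 0.3247]
B [0.5027 0.3463]
C [0.5342 0.2462]
hub [0.5415 0.3052]
tub2 [0.3801 0.3238]
TL [0.6632 0.1108]
TR [ 0.6339 -0.12  ]
BR [ 0.4919 -0.1062]
BL [0.5297 0.1253]
knob [0.7418 0.2178]
wheel [ 0.5561 -0.1605]
[0.5796694  0.00248481]
{'point': [258.2, 272.2], 'conf': 0.7} [0.50374742 0.35608582 0.1175    ]
{'point': [307.5, 224.6], 'conf': 0.62} [0.56404669 0.32256973 0.1175    ]
[0.597498   0.31675898 0.25628983]
[[[82.5 77.5 29.2]]] [array([0.5983, 0.3343])]
```

```bash
python3 -m crank '[{"dx":0.1,"dy":1.75,"dz":-1,"turn":0},{"dx":0.1,"dy":1.75,"dz":-4,"turn":0},{"dx":0.1,"dy":1.75,"dz":-7,"turn":0},{"dx":0.1,"dy":1.75,"dz":-10,"turn":0},{"dx":0.1,"dy":1.75,"dz":-12.7,"turn":0},{"dx":0.1,"dy":1.75,"dz":-12.7,"turn":0},{"dx":0.1,"dy":1.75,"dz":-12.7,"turn":0},{"dx":0.1,"dy":1.75,"dz":-12.7,"turn":0}]'
python3 -m crank '[{"dx":0,"dy":0,"dz":0,"turn":0},{"dx":0,"dy":0,"dz":0,"turn":0},{"dx":0,"dy":0,"dz":0,"turn":0},{"dx":0,"dy":0,"dz":0,"turn":0},{"dx":0,"dy":0,"dz":0,"turn":0},{"dx":0,"dy":0,"dz":0,"turn":0},{"dx":0,"dy":0,"dz":0,"turn":0},{"dx":0,"dy":0,"dz":0,"turn":0}]' 1 20
python3 -m crank '[{"dx":0,"dy":0,"dz":2,"turn":0},{"dx":-0.5,"dy":-2,"dz":5,"turn":0.12},{"dx":-1,"dy":-5,"dz":8,"turn":0.24},{"dx":-1.5,"dy":-8,"dz":11,"turn":0.36},{"dx":-1.5,"dy":-12,"dz":13,"turn":0.48},{"dx":-1.5,"dy":-15,"dz":15,"turn":0.6},{"dx":-1.5,"dy":-18,"dz":17,"turn":0.72},{"dx":-1.5,"dy":-18.5,"dz":17,"turn":0.84},{"dx":-1.5,"dy":-18.5,"dz":17,"turn":0.96},{"dx":-1.5,"dy":-18.5,"dz":17,"turn":1.08},{"dx":-1.5,"dy":-18.5,"dz":17,"turn":1.14},{"dx":-1.5,"dy":-18.5,"dz":17,"turn":1.14}]'
python3 -m crank '[{"dx":0,"dy":0,"dz":0,"turn":0},{"dx":0,"dy":0,"dz":0,"turn":0},{"dx":0,"dy":0,"dz":0,"turn":0},{"dx":0,"dy":0,"dz":0,"turn":0}]'
python3 look.py w5.png carrier_floor wheel_grip
```

```text
time_s: 6.25
tool_pos: [0.5997, 0.3347, 0.1312]
eef_rot: [-180.0, -0.2, 15.8]
force: [0.8, 0.2, 0.4]
opening: 0.094
time_s: 6.92
tool_pos: [0.5985, 0.3344, 0.1295]
eef_rot: [-180.0, 0.0, 15.8]
force: [-0.6, 0.5, 0.7]
opening: 0.0455
time_s: 7.92
tool_pos: [0.5833, 0.1489, 0.299]
eef_rot: [-180.0, 0.0, 81.1]
force: [0.8, -0.0, -0.6]
opening: 0.0451
time_s: 8.25
tool_pos: [0.5835, 0.1494, 0.2993]
eef_rot: [-180.0, 0.0, 81.1]
force: [0.3, 0.6, -0.5]
opening: 0.0456
8.3 [0.5835 0.1494 0.2993] [-179.99    0.     81.11]
```

View pics/w5.png

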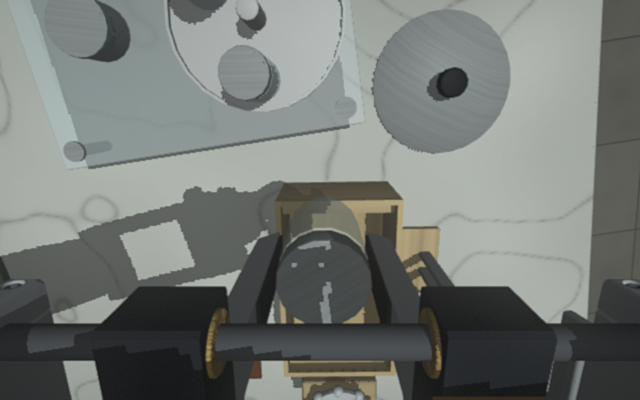

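The jar is held (45 mm). The view shows the carrier's +y rim from about (275,204) to (403,199), plus a good view of jar C's lid at (246,75).

```bash
python3 - <<'E'
from h import *
c=wc([.5835,.1492,.299],81.1)
im=cv2.imread('pics/w5.png'); cv2.imwrite('pics/w5c.png',cv2.resize(im[170:400,230:450],None,fx=3.4,fy=2.6))
for n,p,z in [('L',(275,204),.1),('R',(403,199),.1),('L0',(277,184),0),('R0',(398,181),0),('C',(246,75),.155),('B?',(195,0),.155),('hub',(247,8),.125),('knob',(453,82),.05),('tub',(76,27),.105)]: print(n,atz(c,p,z)[:2].round(4))
E
```

```text
L [0.5269 0.1304]
R [0.6668 0.114 ]
L0 [0.5165 0.1325]
R0 [0.6819 0.1106]
C [0.5347 0.2603]
B? [0.5062 0.3226]
hub [0.5417 0.3186]
knob [0.7463 0.228 ]
tub [0.374  0.3336]
```

View pics/w5c.png

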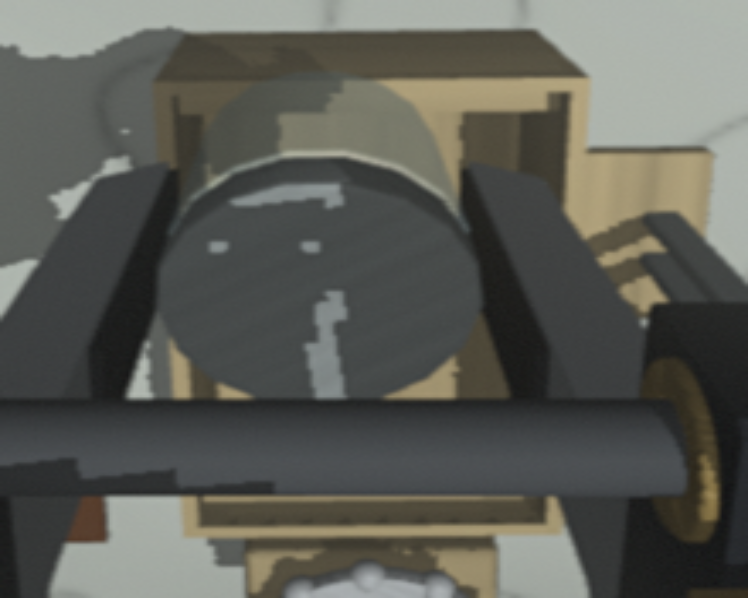

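```bash
python3 - <<'E'
from h import *
c=wc([.5835,.1492,.299],81.1)
Q=np.array([atz(c,p,.1)[:2] for p in [(275.6,200),(403,199.2),(395.3,375.5),(283.8,376.5)]]);print(Q.round(4),Q.mean(0),np.degrees([np.arctan2(*(v)[::-1]) for v in [Q[0]-Q[3],Q[1]-Q[2]]]),np.linalg.norm(Q-np.roll(Q,1,0),axis=1))
print([atz(c,p,0)[:2].round(4) for p in [(283.8,182.7),(386.8,182)]])
y=np.radians(81.3); C=Q.mean(0)
for d in(-.062,0,.062): print(d,(C+d*np.array([np.cos(y),np.sin(y)])).round(4))
E
```

```text
[[ 0.5284  0.1348]
 [ 0.6668  0.1138]
 [ 0.6346 -0.1167]
 [ 0.494  -0.0959]] [0.58093969 0.00899654] [81.51843903 82.06117276] [0.23317324 0.13996353 0.23266227 0.14216709]
[array([0.5261, 0.1328]), array([0.6665, 0.1116])]
-0.062 [ 0.5716 -0.0523]
0 [0.5809 0.009 ]
0.062 [0.5903 0.0703]
```

```bash
python3 -m crank '[{"dx":0,"dy":-4,"dz":0,"turn":0},{"dx":0,"dy":-8,"dz":-1,"turn":0},{"dx":-0.5,"dy":-12,"dz":-2,"turn":0},{"dx":-1,"dy":-16,"dz":-4,"turn":0},{"dx":-1.2,"dy":-19,"dz":-7,"turn":0},{"dx":-1.2,"dy":-20.2,"dz":-10,"turn":0},{"dx":-1.2,"dy":-20.2,"dz":-12,"turn":0},{"dx":-1.2,"dy":-20.2,"dz":-12,"turn":0},{"dx":-1.2,"dy":-20.2,"dz":-15,"turn":0},{"dx":-1.2,"dy":-20.2,"dz":-18,"turn":0},{"dx":-1.2,"dy":-20.2,"dz":-21,"turn":0},{"dx":-1.2,"dy":-20.2,"dz":-22.5,"turn":0}]'
python3 -m crank '[{"dx":0,"dy":0,"dz":-0.8,"turn":0},{"dx":0,"dy":0,"dz":-1.4,"turn":0},{"dx":0,"dy":0,"dz":-1.7,"turn":0},{"dx":0,"dy":0,"dz":-1.8,"turn":0},{"dx":0,"dy":0,"dz":-1.8,"turn":0},{"dx":0,"dy":0,"dz":-1.8,"turn":0}]'
```

```text
time_s: 9.4
tool_pos: [0.5705, -0.0518, 0.0726]
eef_rot: [-179.8, -0.0, 81.2]
force: [-1.0, 0.4, -1.2]
opening: 0.0455
time_s: 9.9
tool_pos: [0.5727, -0.053, 0.0579]
eef_rot: [179.9, 0.0, 81.1]
force: [0.1, -0.1, -1.6]
opening: 0.0457
```

```bash
python3 -m crank '[{"dx":0,"dy":0,"dz":-0.2,"turn":0},{"dx":0,"dy":0,"dz":-0.2,"turn":0},{"dx":0,"dy":0,"dz":-0.2,"turn":0},{"dx":0,"dy":0,"dz":-0.2,"turn":0}]' -0.36
python3 -m crank '[{"dx":0,"dy":0,"dz":2,"turn":0},{"dx":0,"dy":0,"dz":5,"turn":0},{"dx":0,"dy":0,"dz":9,"turn":0},{"dx":0,"dy":1,"dz":12.5,"turn":0},{"dx":0,"dy":4,"dz":15.5,"turn":0},{"dx":0,"dy":8,"dz":17,"turn":0},{"dx":0,"dy":12,"dz":18,"turn":0},{"dx":-1,"dy":16,"dz":18,"turn":0},{"dx":-2,"dy":20,"dz":18,"turn":0},{"dx":-3,"dy":24,"dz":18,"turn":0},{"dx":-3.5,"dy":28,"dz":18,"turn":0},{"dx":-3.7,"dy":31,"dz":18,"turn":0}]'
python3 -m crank '[{"dx":0,"dy":0.5,"dz":0,"turn":0},{"dx":0,"dy":0.5,"dz":0,"turn":0},{"dx":0,"dy":0.5,"dz":0,"turn":0},{"dx":0,"dy":0.5,"dz":0,"turn":0}]' -1
cat > lids.py <<'E'
import sys
from h import *
c=cam('wrist'); save(c,sys.argv[1]); s=robot.state(); print(s['tool_pos'].round(4),s['eef_rot'].round(2))
print([(round(r['conf'],2),np.round(r['point']),atz(c,r['point'],.1175)[:2].round(4)) for r in spot_point('wrist','jar1_center')])
gr=cv2.medianBlur(cv2.cvtColor(c[0],cv2.COLOR_RGB2GRAY),3)
k=cv2.HoughCircles(gr,cv2.HOUGH_GRADIENT,1,40,param1=80,param2=22,minRadius=22,maxRadius=38)
for q in (k[0] if k is not None else []): print(q.round(),atz(c,q[:2],.155)[:2].round(4))
E
python3 lids.py w6.png
```

```text
time_s: 10.23
tool_pos: [0.5718, -0.0529, 0.0548]
eef_rot: [180.0, 0.0, 81.1]
force: [-0.8, -0.1, -0.3]
opening: 0.0635
time_s: 11.23
tool_pos: [0.5332, 0.2603, 0.2348]
eef_rot: [180.0, -0.1, 81.2]
force: [0.1, -1.0, 0.5]
opening: 0.0636
time_s: 11.57
tool_pos: [0.5349, 0.2608, 0.2343]
eef_rot: [-180.0, 0.0, 81.0]
force: [0.4, -0.5, -0.8]
opening: 0.0872
[0.535  0.2606 0.2344] [-1.8e+02  3.0e-02  8.1e+01]
[]
[318. 208.  29.] [0.5317 0.2638]
[248.  86.  34.] [0.4986 0.3567]
```

View pics/w6.png

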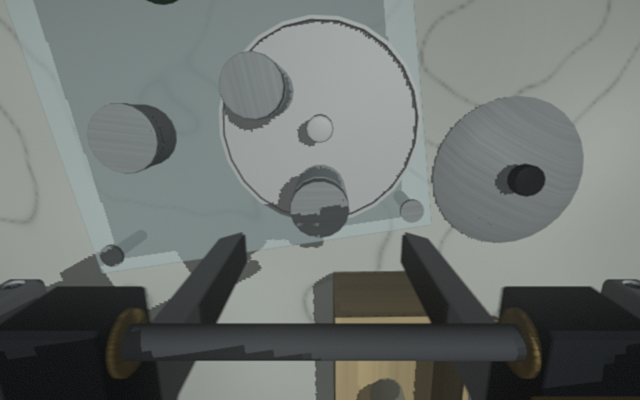

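Lids of C at (318,208) and B at (250,86). Jar A stands in the carrier (383,392). Picking C and placing it at the middle slot (.581,.009).

```bash
python3 -m crank '[{"dx":-0.3,"dy":0.15,"dz":-2,"turn":0},{"dx":-0.3,"dy":0.15,"dz":-5,"turn":0},{"dx":-0.3,"dy":0.15,"dz":-8,"turn":0},{"dx":-0.3,"dy":0.15,"dz":-10.5,"turn":0},{"dx":-0.3,"dy":0.15,"dz":-10.5,"turn":0},{"dx":-0.3,"dy":0.15,"dz":-10.5,"turn":0},{"dx":-0.3,"dy":0.15,"dz":-10.5,"turn":0}]'
python3 -m crank '[{"dx":0,"dy":0,"dz":0,"turn":0},{"dx":0,"dy":0,"dz":0,"turn":0},{"dx":0,"dy":0,"dz":0,"turn":0},{"dx":0,"dy":0,"dz":0,"turn":0},{"dx":0,"dy":0,"dz":0,"turn":0},{"dx":0,"dy":0,"dz":0,"turn":0},{"dx":0,"dy":0,"dz":0,"turn":0}]' 1 20
python3 -m crank '[{"dx":0,"dy":0,"dz":2,"turn":0},{"dx":0,"dy":0,"dz":4.5,"turn":0},{"dx":0,"dy":-2,"dz":7.5,"turn":0},{"dx":0.5,"dy":-5.5,"dz":9,"turn":0},{"dx":1.5,"dy":-9.5,"dz":9,"turn":0},{"dx":2.5,"dy":-13.5,"dz":9,"turn":0},{"dx":3.5,"dy":-17.5,"dz":9,"turn":0},{"dx":4.5,"dy":-21.5,"dz":8,"turn":0},{"dx":4.9,"dy":-24.5,"dz":7,"turn":0},{"dx":4.9,"dy":-25.5,"dz":6,"turn":0},{"dx":4.9,"dy":-25.5,"dz":6,"turn":0},{"dx":4.9,"dy":-25.5,"dz":4,"turn":0}]'
python3 -m crank '[{"dx":0,"dy":0,"dz":-3,"turn":0},{"dx":0,"dy":0,"dz":-6,"turn":0},{"dx":0,"dy":0,"dz":-9,"turn":0},{"dx":0,"dy":0,"dz":-10.5,"turn":0},{"dx":0,"dy":0,"dz":-11.3,"turn":0},{"dx":0,"dy":0,"dz":-11.3,"turn":0},{"dx":0,"dy":0,"dz":-11.4,"turn":0},{"dx":0,"dy":0,"dz":-11.4,"turn":0}]'
```

```text
time_s: 12.25
tool_pos: [0.533, 0.2634, 0.1311]
eef_rot: [179.9, -0.1, 81.1]
force: [-0.4, 1.0, 0.6]
opening: 0.0939
time_s: 12.83
tool_pos: [0.5315, 0.2638, 0.1295]
eef_rot: [-180.0, -0.0, 81.1]
force: [-0.2, -0.1, 0.5]
opening: 0.0507
time_s: 13.83
tool_pos: [0.5829, 0.0087, 0.1724]
eef_rot: [179.7, -0.1, 81.0]
force: [0.7, -0.0, -0.8]
opening: 0.0455
time_s: 14.5
tool_pos: [0.5802, 0.0111, 0.0564]
eef_rot: [-179.9, -0.1, 81.2]
force: [-2.5, 1.5, 5.0]
opening: 0.0458
```

```bash
python3 -m crank '[{"dx":0,"dy":0,"dz":0,"turn":0},{"dx":0,"dy":0,"dz":0,"turn":0},{"dx":0,"dy":0,"dz":0,"turn":0},{"dx":0,"dy":0,"dz":0,"turn":0}]' -0.36
python3 -m crank '[{"dx":0,"dy":0,"dz":2,"turn":0},{"dx":0,"dy":0,"dz":5,"turn":0},{"dx":0,"dy":0,"dz":9,"turn":0},{"dx":-1,"dy":2,"dz":12,"turn":0},{"dx":-2,"dy":5.5,"dz":13,"turn":0},{"dx":-3,"dy":9,"dz":14,"turn":0},{"dx":-4,"dy":13,"dz":15,"turn":0},{"dx":-5,"dy":17,"dz":15,"turn":0},{"dx":-6,"dy":21,"dz":15,"turn":0},{"dx":-7,"dy":25,"dz":15,"turn":0},{"dx":-8,"dy":29,"dz":15,"turn":0},{"dx":-8.2,"dy":32.5,"dz":15,"turn":0}]'
python3 -m crank '[{"dx":0,"dy":2,"dz":0,"turn":0},{"dx":0,"dy":2.3,"dz":0,"turn":0},{"dx":0,"dy":2.3,"dz":-1,"turn":0},{"dx":0,"dy":2.3,"dz":-3,"turn":0},{"dx":0,"dy":2.3,"dz":-6,"turn":0},{"dx":0,"dy":2.3,"dz":-7.6,"turn":0},{"dx":0,"dy":2.3,"dz":-7.6,"turn":0},{"dx":0,"dy":2.3,"dz":-7.6,"turn":0},{"dx":0,"dy":2.3,"dz":-7.6,"turn":0}]' -0.9
python3 -m crank '[{"dx":0,"dy":0,"dz":0,"turn":0},{"dx":0,"dy":0,"dz":0,"turn":0},{"dx":0,"dy":0,"dz":0,"turn":0},{"dx":0,"dy":0,"dz":0,"turn":0},{"dx":0,"dy":0,"dz":0,"turn":0},{"dx":0,"dy":0,"dz":0,"turn":0},{"dx":0,"dy":0,"dz":0,"turn":0},{"dx":0,"dy":0,"dz":0,"turn":0},{"dx":0,"dy":0,"dz":0,"turn":0},{"dx":0,"dy":0,"dz":0,"turn":0}]' 1 20
```

```text
time_s: 14.83
tool_pos: [0.5807, 0.0092, 0.0555]
eef_rot: [180.0, -0.0, 81.2]
force: [0.2, 0.1, -0.2]
opening: 0.0635
time_s: 15.83
tool_pos: [0.4966, 0.3363, 0.2055]
eef_rot: [-180.0, -0.0, 81.2]
force: [1.4, -0.5, 0.6]
opening: 0.0642
time_s: 16.58
tool_pos: [0.4996, 0.356, 0.1304]
eef_rot: [179.9, -0.0, 81.0]
force: [0.6, 0.1, -0.2]
opening: 0.0892
time_s: 17.42
tool_pos: [0.4987, 0.3568, 0.1295]
eef_rot: [180.0, -0.0, 81.1]
force: [0.4, 0.6, 1.5]
opening: 0.0455
```

```bash
python3 -m crank '[{"dx":0,"dy":0,"dz":2,"turn":0},{"dx":0,"dy":0,"dz":5,"turn":0},{"dx":0,"dy":0,"dz":8,"turn":0},{"dx":1,"dy":-3,"dz":10,"turn":0},{"dx":2.2,"dy":-6.5,"dz":10,"turn":0},{"dx":3.4,"dy":-10,"dz":10,"turn":0},{"dx":4.6,"dy":-13.5,"dz":10,"turn":0},{"dx":5.8,"dy":-17,"dz":10,"turn":0},{"dx":7,"dy":-20.5,"dz":10,"turn":0},{"dx":8.2,"dy":-24,"dz":9,"turn":0},{"dx":9,"dy":-27.5,"dz":8,"turn":0},{"dx":9.1,"dy":-28.7,"dz":7,"turn":0}]'
python3 -m crank '[{"dx":0,"dy":0,"dz":0,"turn":0},{"dx":0,"dy":0,"dz":-2,"turn":0},{"dx":0,"dy":0,"dz":-5,"turn":0},{"dx":0,"dy":0,"dz":-8,"turn":0},{"dx":0,"dy":0,"dz":-11,"turn":0},{"dx":0,"dy":0,"dz":-13,"turn":0},{"dx":0,"dy":0,"dz":-14,"turn":0},{"dx":0,"dy":0,"dz":-14.3,"turn":0},{"dx":0,"dy":0,"dz":-14.3,"turn":0},{"dx":0,"dy":0,"dz":-14.3,"turn":0},{"dx":0,"dy":0,"dz":-14.3,"turn":0}]'
python3 -m crank '[{"dx":0,"dy":0,"dz":-0.1,"turn":0},{"dx":0,"dy":0,"dz":-0.1,"turn":0},{"dx":0,"dy":0,"dz":-0.1,"turn":0},{"dx":0,"dy":0,"dz":-0.1,"turn":0}]' -0.36
```

```text
time_s: 18.42
tool_pos: [0.5906, 0.0649, 0.1988]
eef_rot: [179.9, 0.1, 80.9]
force: [0.5, -0.1, -1.5]
opening: 0.0456
time_s: 19.33
tool_pos: [0.5911, 0.0701, 0.0582]
eef_rot: [179.8, -0.0, 81.1]
force: [-0.4, 0.2, -0.9]
opening: 0.0459
time_s: 19.67
tool_pos: [0.59, 0.0696, 0.056]
eef_rot: [179.9, -0.0, 81.1]
force: [0.3, 0.3, 0.1]
opening: 0.0634
```

```bash
python3 -m crank '[{"dx":0,"dy":0,"dz":2,"turn":0},{"dx":0,"dy":0,"dz":5,"turn":0},{"dx":0,"dy":0,"dz":9,"turn":0},{"dx":0,"dy":0,"dz":13,"turn":0},{"dx":0,"dy":-3,"dz":16,"turn":0},{"dx":-0.5,"dy":-6,"dz":18.5,"turn":0},{"dx":-1,"dy":-10,"dz":20.5,"turn":0},{"dx":-1.5,"dy":-14,"dz":20.5,"turn":0},{"dx":-2,"dy":-18,"dz":20.5,"turn":0.05},{"dx":-2.5,"dy":-22,"dz":20.5,"turn":0.1},{"dx":-3,"dy":-26,"dz":20.5,"turn":0.15},{"dx":-3.5,"dy":-30,"dz":20.5,"turn":0.2}]'
python3 -m crank '[{"dx":-0.5,"dy":-4,"dz":0,"turn":0.05},{"dx":-1,"dy":-8,"dz":0,"turn":0.095},{"dx":-1.5,"dy":-12,"dz":0,"turn":0.095},{"dx":-1.8,"dy":-16,"dz":0,"turn":0.095},{"dx":-1.8,"dy":-19,"dz":0,"turn":0.095},{"dx":-1.8,"dy":-19,"dz":0,"turn":0.095},{"dx":-1.8,"dy":-19,"dz":0,"turn":0.095},{"dx":-1.8,"dy":-19,"dz":0,"turn":0.095},{"dx":-1.8,"dy":-19,"dz":0,"turn":0.095},{"dx":-1.8,"dy":-19,"dz":0,"turn":0.095}]'
python3 look.py w7.png divider_tab tub1_center
```

```text
time_s: 20.67
tool_pos: [0.554, -0.2322, 0.2609]
eef_rot: [180.0, 0.0, 92.7]
force: [0.4, 0.4, -0.0]
opening: 0.0641
time_s: 21.5
tool_pos: [0.5371, -0.4186, 0.2608]
eef_rot: [180.0, -0.0, 98.1]
force: [0.5, -0.5, 0.7]
opening: 0.064
21.55 [ 0.5372 -0.4187  0.2609] [1.7998e+02 1.0000e-02 9.8140e+01]
divider_tab 0.68 [329. 184.] [ 0.5426 -0.4188]
tub1_center 0.87 [183. 110.] [ 0.3919 -0.3662]
```

View pics/w7.png

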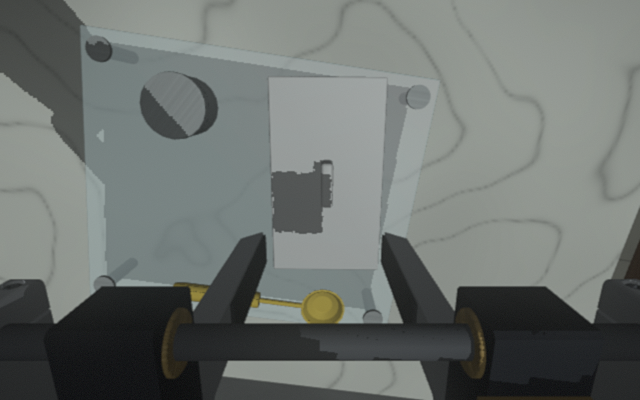

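Divider plate corners at (269,78), (386,77), (379,268), (274,268), with the tab at ~(327,184); tub1 at (175,104).

```bash
python3 - <<'E'
from h import *
c=wc([.5372,-.4187,.2609],98.1)
Q=np.array([atz(c,p,.066)[:2] for p in [(269,78),(386,77),(379,268),(274,268)]]);print(Q.round(4),Q.mean(0),np.degrees([np.arctan2(*(v)[::-1]) for v in [Q[0]-Q[3],Q[1]-Q[2]]]),np.linalg.norm(Q-np.roll(Q,1,0),axis=1))
print(atz(c,(328,184),.096),atz(c,(172,105),.105), atz(c,(320,309),.065))
E
```

```text
[[ 0.4697 -0.3237]
 [ 0.5844 -0.3065]
 [ 0.6151 -0.5114]
 [ 0.4957 -0.5282]] [ 0.5412007  -0.41744452] [97.25725831 98.51772883] [0.20615401 0.11599299 0.20714177 0.12053289]
[ 0.54160633 -0.41542516  0.096     ] [ 0.39137847 -0.36091946  0.105     ] [ 0.55536739 -0.57426104  0.065     ]
```

```bash
python3 -m crank '[{"dx":0.4,"dy":0.2,"dz":-3,"turn":0},{"dx":0.4,"dy":0.2,"dz":-6,"turn":0},{"dx":0.4,"dy":0.2,"dz":-10,"turn":0},{"dx":0.4,"dy":0.2,"dz":-13,"turn":0},{"dx":0.4,"dy":0.2,"dz":-16,"turn":0},{"dx":0.4,"dy":0.2,"dz":-17.5,"turn":0},{"dx":0.4,"dy":0.2,"dz":-17.9,"turn":0},{"dx":0.4,"dy":0.2,"dz":-17.9,"turn":0},{"dx":0.4,"dy":0.2,"dz":-17.9,"turn":0},{"dx":0.4,"dy":0.2,"dz":-17.9,"turn":0}]' 0
python3 -m crank '[{"dx":0,"dy":0,"dz":0,"turn":0},{"dx":0,"dy":0,"dz":0,"turn":0},{"dx":0,"dy":0,"dz":0,"turn":0},{"dx":0,"dy":0,"dz":0,"turn":0},{"dx":0,"dy":0,"dz":0,"turn":0},{"dx":0,"dy":0,"dz":0,"turn":0},{"dx":0,"dy":0,"dz":0,"turn":0},{"dx":0,"dy":0,"dz":0,"turn":0},{"dx":0,"dy":0,"dz":0,"turn":0},{"dx":0,"dy":0,"dz":0,"turn":0}]' 1 40
```

```text
time_s: 22.48
tool_pos: [0.5418, -0.4193, 0.0838]
eef_rot: [179.9, 0.2, 98.0]
force: [-0.2, -0.5, 0.8]
opening: 0.0471
time_s: 23.32
tool_pos: [0.5405, -0.4183, 0.0816]
eef_rot: [-180.0, 0.0, 98.0]
force: [0.3, 0.4, 1.4]
opening: 0.0116
```

```bash
python3 -m crank '[{"dx":0,"dy":0,"dz":1.5,"turn":0},{"dx":0,"dy":0,"dz":4,"turn":0},{"dx":0,"dy":0,"dz":7,"turn":0},{"dx":0,"dy":1,"dz":10,"turn":0},{"dx":0,"dy":3,"dz":13,"turn":0},{"dx":0.5,"dy":6,"dz":15,"turn":-0.04},{"dx":1,"dy":9.5,"dz":16,"turn":-0.08},{"dx":1.5,"dy":13,"dz":16,"turn":-0.12},{"dx":2,"dy":16.5,"dz":16,"turn":-0.16},{"dx":2.5,"dy":20,"dz":16,"turn":-0.2},{"dx":3,"dy":23.5,"dz":16,"turn":-0.24},{"dx":3.4,"dy":27,"dz":16,"turn":-0.288}]'
python3 -m crank '[{"dx":0.2,"dy":3.5,"dz":0,"turn":0},{"dx":0.4,"dy":7,"dz":0,"turn":0},{"dx":0.5,"dy":10,"dz":0,"turn":0},{"dx":0.6,"dy":13,"dz":0,"turn":0},{"dx":0.6,"dy":15,"dz":0,"turn":0},{"dx":0.6,"dy":15.6,"dz":0,"turn":0},{"dx":0.6,"dy":15.6,"dz":0,"turn":0},{"dx":0.6,"dy":15.6,"dz":-2,"turn":0},{"dx":0.6,"dy":15.6,"dz":-5,"turn":0},{"dx":0.6,"dy":15.6,"dz":-7.5,"turn":0},{"dx":0.6,"dy":15.6,"dz":-8,"turn":0},{"dx":0.6,"dy":15.6,"dz":-8,"turn":0}]'
python3 - <<'E'
from h import *
for i in range(4): get_image('wrist')
c=cam('wrist'); save(c,'w8.png'); s=robot.state(); print(s['tool_pos'].round(4),s['eef_rot'].round(2),s['force'])
E
```

```text
time_s: 24.32
tool_pos: [0.5742, -0.1463, 0.2407]
eef_rot: [-179.9, -0.0, 81.4]
force: [1.6, 0.0, -1.8]
opening: 0.0114
time_s: 25.32
tool_pos: [0.5784, 0.0065, 0.1586]
eef_rot: [-179.6, 0.0, 81.4]
force: [-0.5, 0.9, -1.4]
opening: 0.0114
[0.5822 0.0071 0.1638] [179.76   0.    81.49] [-0.23945379 -0.48452402 -1.74758874]
```

View pics/w8.png

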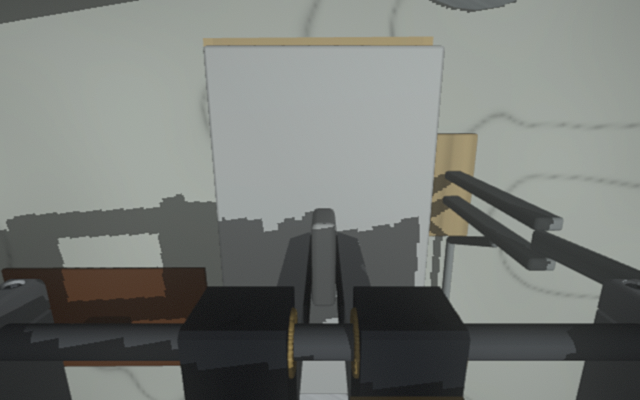

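Plate's front edge runs from (205,46) to (443,46), with the carrier's rim just beyond it from (204,39) to (433,39). Checking the offset.

```bash
python3 - <<'E'
from h import *
s=robot.state(); p=s['tool_pos']; print(p,s['eef_rot'])
c=wc([.581,.0075,.162],81.5)
a=[atz(c,q,.147)[:2] for q in [(205,46),(443,46)]]; b=[atz(c,q,.1)[:2] for q in [(204,39),(433,39)]]
print('plate',np.round(a,4),np.linalg.norm(a[0]-a[1]),np.degrees(np.arctan2(*(a[1]-a[0])[::-1]))); print('rim',np.round(b,4),np.linalg.norm(b[0]-b[1]),np.degrees(np.arctan2(*(b[1]-b[0])[::-1])))
u=np.array([np.cos(np.radians(-8.5)),np.sin(np.radians(-8.5))]);v=np.array([-u[1],u[0]]);d=np.mean(a,0)-np.mean(b,0)
print('along x',d@u,'y (expect -.011)',d@v)
# expected rim corners if carrier at (.581,.009)
C=np.array([.581,.009]); print([proj(c,[*(C+sx*.071*u+.116*v),.1]).round(1) for sx in(-1,1)])
E
```

```text
[0.58222489 0.00711914 0.16378932] [1.79758904e+02 1.52694977e-03 8.14920629e+01]
plate [[0.5395 0.1197]
 [0.6546 0.1024]] 0.11641974759901143 -8.572167442778873
rim [[0.5263 0.1331]
 [0.6648 0.1123]] 0.14006527344988648 -8.571281156887261
along x 0.003217429125793244 y (expect -.011) -0.01129462439291102
[array([206.2,  36.7]), array([438.8,  36.3])]
```

```bash
python3 -m crank '[{"dx":-0.2,"dy":0,"dz":0,"turn":0},{"dx":-0.2,"dy":0,"dz":-1,"turn":0},{"dx":-0.2,"dy":0,"dz":-2,"turn":0},{"dx":-0.2,"dy":0,"dz":-3,"turn":0},{"dx":-0.2,"dy":0,"dz":-4,"turn":0},{"dx":-0.2,"dy":0,"dz":-5,"turn":0},{"dx":-0.2,"dy":0,"dz":-5.5,"turn":0},{"dx":-0.2,"dy":0,"dz":-5.7,"turn":0},{"dx":-0.2,"dy":0,"dz":-5.7,"turn":0},{"dx":-0.2,"dy":0,"dz":-5.7,"turn":0},{"dx":-0.2,"dy":0,"dz":-5.7,"turn":0},{"dx":-0.2,"dy":0,"dz":-5.7,"turn":0}]'
```

```text
time_s: 26.57
tool_pos: [0.5789, 0.0077, 0.1047]
eef_rot: [180.0, -0.0, 81.5]
force: [-0.5, -0.0, -3.3]
opening: 0.0117
```

```bash
python3 -m crank '[{"dx":0,"dy":0,"dz":-0.1,"turn":0},{"dx":0,"dy":0,"dz":-0.1,"turn":0},{"dx":0,"dy":0,"dz":-0.1,"turn":0},{"dx":0,"dy":0,"dz":-0.1,"turn":0},{"dx":0,"dy":0,"dz":-0.1,"turn":0}]' 0.3
python3 -m crank '[{"dx":0,"dy":0,"dz":1,"turn":0},{"dx":0,"dy":0,"dz":4,"turn":0},{"dx":0,"dy":0,"dz":8,"turn":0},{"dx":-1,"dy":1,"dz":12,"turn":0},{"dx":-3,"dy":4,"dz":15,"turn":0},{"dx":-5,"dy":7.5,"dz":16,"turn":0},{"dx":-7,"dy":11,"dz":16,"turn":0},{"dx":-9,"dy":14.5,"dz":16,"turn":0},{"dx":-11,"dy":18,"dz":16,"turn":0},{"dx":-13,"dy":21.5,"dz":16,"turn":0},{"dx":-15,"dy":25,"dz":16,"turn":0},{"dx":-17,"dy":28,"dz":16,"turn":0}]'
python3 -m crank '[{"dx":-1.5,"dy":2.5,"dz":0,"turn":0},{"dx":-3,"dy":4.5,"dz":0,"turn":0},{"dx":-3.2,"dy":4.5,"dz":0,"turn":0},{"dx":-3.2,"dy":4.5,"dz":0,"turn":0},{"dx":-3.2,"dy":4.5,"dz":0,"turn":0},{"dx":-3.2,"dy":4.5,"dz":0,"turn":0},{"dx":-3.2,"dy":4.5,"dz":0,"turn":0}]' -1
python3 - <<'E'
from h import *
s=robot.state(); c=cam('wrist'); save(c,'w9.png'); print(s['tool_pos'],s['eef_rot'])
print([(r['conf'],np.round(r['point']),atz(c,r['point'],.0825)) for r in spot_point('wrist','tub2_center')])
gr=cv2.medianBlur(cv2.cvtColor(c[0],cv2.COLOR_RGB2GRAY),3)
k=cv2.HoughCircles(gr,cv2.HOUGH_GRADIENT,1,40,param1=80,param2=22,minRadius=24,maxRadius=42)
for q in (k[0] if k is not None else []): print(q.round(),atz(c,q[:2],.105)[:2].round(4))
E
```

```text
time_s: 26.98
tool_pos: [0.5788, 0.0077, 0.1037]
eef_rot: [180.0, 0.0, 81.5]
force: [-0.7, -0.0, 0.2]
opening: 0.0329
time_s: 27.98
tool_pos: [0.4073, 0.2897, 0.2647]
eef_rot: [179.9, -0.1, 81.6]
force: [0.4, 0.2, 0.2]
opening: 0.0331
time_s: 28.57
tool_pos: [0.3774, 0.3317, 0.2636]
eef_rot: [180.0, 0.0, 81.4]
force: [0.5, -0.6, 0.0]
opening: 0.076
[0.37742811 0.33172912 0.2635706 ] [1.79983963e+02 8.55828093e-03 8.14043783e+01]
[(0.82, array([317., 182.]), array([0.37136145, 0.33369763, 0.0825    ]))]
[316. 182.  29.] [0.3717 0.3378]
[352.  32.  28.] [0.4224 0.4649]
```

View pics/w9.png

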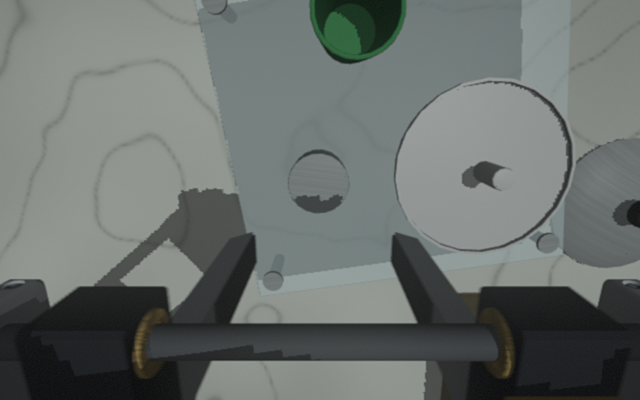

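Tub2's lid is at (318,180), clear of cup and tray.

```bash
python3 -m crank '[{"dx":-0.5,"dy":0.4,"dz":-2,"turn":0},{"dx":-0.5,"dy":0.4,"dz":-5,"turn":0},{"dx":-0.5,"dy":0.4,"dz":-8,"turn":0},{"dx":-0.5,"dy":0.4,"dz":-11,"turn":0},{"dx":-0.5,"dy":0.4,"dz":-14,"turn":0},{"dx":-0.5,"dy":0.4,"dz":-16.5,"turn":0},{"dx":-0.5,"dy":0.4,"dz":-17.5,"turn":0},{"dx":-0.5,"dy":0.4,"dz":-17.5,"turn":0},{"dx":-0.5,"dy":0.4,"dz":-17.5,"turn":0},{"dx":-0.5,"dy":0.4,"dz":-17.5,"turn":0}]'
python3 -m crank '[{"dx":0,"dy":0,"dz":0,"turn":0},{"dx":0,"dy":0,"dz":0,"turn":0},{"dx":0,"dy":0,"dz":0,"turn":0},{"dx":0,"dy":0,"dz":0,"turn":0},{"dx":0,"dy":0,"dz":0,"turn":0},{"dx":0,"dy":0,"dz":0,"turn":0},{"dx":0,"dy":0,"dz":0,"turn":0},{"dx":0,"dy":0,"dz":0,"turn":0}]' 1 20
```

```text
time_s: 29.5
tool_pos: [0.3732, 0.3375, 0.0903]
eef_rot: [179.8, -0.1, 81.5]
force: [0.1, 0.1, 0.0]
opening: 0.0941
time_s: 30.17
tool_pos: [0.3719, 0.3369, 0.0888]
eef_rot: [180.0, -0.0, 81.5]
force: [-0.5, 0.3, 2.3]
opening: 0.0592
```

```bash
python3 -m crank '[{"dx":0,"dy":0,"dz":1.5,"turn":0},{"dx":0,"dy":0,"dz":4,"turn":0},{"dx":0,"dy":0,"dz":8,"turn":0},{"dx":1,"dy":-1,"dz":11,"turn":0},{"dx":3,"dy":-3.5,"dz":13,"turn":0},{"dx":5.5,"dy":-6.5,"dz":14,"turn":0},{"dx":8,"dy":-9.5,"dz":14,"turn":0},{"dx":10.5,"dy":-12.5,"dz":14,"turn":0},{"dx":13,"dy":-15.5,"dz":14,"turn":0},{"dx":15.5,"dy":-18.5,"dz":14,"turn":0},{"dx":18,"dy":-21.5,"dz":14,"turn":0},{"dx":20,"dy":-24.5,"dz":13,"turn":0}]'
python3 -m crank '[{"dx":1.2,"dy":-1.7,"dz":-1,"turn":0},{"dx":1.6,"dy":-2.1,"dz":-3,"turn":0},{"dx":1.6,"dy":-2.1,"dz":-5,"turn":0},{"dx":1.6,"dy":-2.1,"dz":-7,"turn":0},{"dx":1.6,"dy":-2.1,"dz":-8,"turn":0},{"dx":1.6,"dy":-2.1,"dz":-8.5,"turn":0},{"dx":1.6,"dy":-2.1,"dz":-9,"turn":0},{"dx":1.6,"dy":-2.1,"dz":-9.5,"turn":0},{"dx":1.6,"dy":-2.1,"dz":-10,"turn":0},{"dx":1.6,"dy":-2.1,"dz":-10.1,"turn":0},{"dx":1.6,"dy":-2.1,"dz":-10.1,"turn":0},{"dx":1.6,"dy":-2.1,"dz":-10.1,"turn":0}]'
```

```text
time_s: 31.17
tool_pos: [0.5741, 0.09, 0.2198]
eef_rot: [179.8, -0.0, 81.5]
force: [0.2, 0.1, -0.4]
opening: 0.0598
time_s: 32.17
tool_pos: [0.588, 0.0708, 0.118]
eef_rot: [179.9, -0.0, 81.5]
force: [-0.0, -0.3, -1.7]
opening: 0.0594
```

```bash
python3 -m crank '[{"dx":0,"dy":0,"dz":-0.1,"turn":0},{"dx":0,"dy":0,"dz":-0.1,"turn":0},{"dx":0,"dy":0,"dz":-0.1,"turn":0},{"dx":0,"dy":0,"dz":-0.1,"turn":0}]' -0.6
python3 -m crank '[{"dx":0,"dy":0,"dz":1.5,"turn":0},{"dx":0,"dy":0,"dz":4,"turn":0},{"dx":0,"dy":0,"dz":8,"turn":0},{"dx":-1,"dy":-2,"dz":12,"turn":0},{"dx":-2.5,"dy":-5,"dz":14.5,"turn":0},{"dx":-4,"dy":-8.5,"dz":15,"turn":0},{"dx":-5.5,"dy":-12,"dz":15,"turn":0},{"dx":-7,"dy":-15.5,"dz":15,"turn":0},{"dx":-8.5,"dy":-19,"dz":15,"turn":0},{"dx":-10,"dy":-22.5,"dz":15,"turn":0},{"dx":-11.5,"dy":-26,"dz":15,"turn":0},{"dx":-13,"dy":-29.5,"dz":15,"turn":0}]'
python3 -m crank '[{"dx":-1.5,"dy":-3.5,"dz":0,"turn":0},{"dx":-3,"dy":-7,"dz":0,"turn":0},{"dx":-4.5,"dy":-10.5,"dz":0,"turn":0},{"dx":-6,"dy":-13,"dz":0,"turn":0},{"dx":-6.8,"dy":-13.8,"dz":0,"turn":0},{"dx":-6.8,"dy":-13.8,"dz":0,"turn":0},{"dx":-6.8,"dy":-13.8,"dz":0,"turn":0},{"dx":-6.8,"dy":-13.8,"dz":0,"turn":0},{"dx":-6.8,"dy":-13.8,"dz":0,"turn":0}]' -1
python3 - <<'E'
from h import *
s=robot.state(); c=cam('wrist'); save(c,'w10.png'); print(s['tool_pos'],s['eef_rot'])
print([(r['conf'],np.round(r['point']),atz(c,r['point'],.0825)) for r in spot_point('wrist','tub1_center')])
gr=cv2.medianBlur(cv2.cvtColor(c[0],cv2.COLOR_RGB2GRAY),3)
k=cv2.HoughCircles(gr,cv2.HOUGH_GRADIENT,1,40,param1=80,param2=22,minRadius=24,maxRadius=42)
for q in (k[0] if k is not None else []): print(q.round(),atz(c,q[:2],.105)[:2].round(4))
E
```

```text
time_s: 32.5
tool_pos: [0.5879, 0.0707, 0.1169]
eef_rot: [180.0, -0.0, 81.5]
force: [-0.3, -1.1, 0.1]
opening: 0.0747
time_s: 33.5
tool_pos: [0.4566, -0.2258, 0.2669]
eef_rot: [179.9, 0.0, 81.5]
force: [0.5, -0.9, 0.7]
opening: 0.075
time_s: 34.25
tool_pos: [0.3905, -0.3608, 0.2666]
eef_rot: [180.0, -0.0, 81.6]
force: [-0.6, 0.1, -0.6]
opening: 0.094
[ 0.39050935 -0.36078854  0.26656489] [ 1.79977996e+02 -2.30664850e-02  8.16494228e+01]
[(0.84, array([326., 185.]), array([ 0.3931129 , -0.36390878,  0.0825    ]))]
[324. 186.  31.] [ 0.3909 -0.3592]
```

```bash
python3 -m crank '[{"dx":0.15,"dy":0,"dz":-2,"turn":0},{"dx":0.15,"dy":0,"dz":-5,"turn":0},{"dx":0.15,"dy":0,"dz":-8,"turn":0},{"dx":0.15,"dy":0,"dz":-11,"turn":0},{"dx":0.15,"dy":0,"dz":-14,"turn":0},{"dx":0.15,"dy":0,"dz":-16.5,"turn":0},{"dx":0.15,"dy":0,"dz":-17.8,"turn":0},{"dx":0.15,"dy":0,"dz":-17.8,"turn":0},{"dx":0.15,"dy":0,"dz":-17.8,"turn":0},{"dx":0.15,"dy":0,"dz":-17.8,"turn":0}]'
python3 -m crank '[{"dx":0,"dy":0,"dz":0,"turn":0},{"dx":0,"dy":0,"dz":0,"turn":0},{"dx":0,"dy":0,"dz":0,"turn":0},{"dx":0,"dy":0,"dz":0,"turn":0},{"dx":0,"dy":0,"dz":0,"turn":0},{"dx":0,"dy":0,"dz":0,"turn":0},{"dx":0,"dy":0,"dz":0,"turn":0},{"dx":0,"dy":0,"dz":0,"turn":0}]' 1 20
```

```text
time_s: 35.18
tool_pos: [0.3921, -0.3628, 0.0898]
eef_rot: [179.9, 0.1, 81.6]
force: [-0.5, 0.3, 0.6]
opening: 0.094
time_s: 35.85
tool_pos: [0.3911, -0.3624, 0.0888]
eef_rot: [180.0, 0.0, 81.5]
force: [-1.1, 0.7, 3.3]
opening: 0.0594
```

```bash
python3 -m crank '[{"dx":0,"dy":0,"dz":1.5,"turn":0},{"dx":0,"dy":0,"dz":4,"turn":0},{"dx":0,"dy":0,"dz":8,"turn":0},{"dx":1,"dy":1,"dz":11,"turn":0},{"dx":2.5,"dy":3.5,"dz":13,"turn":0},{"dx":4.5,"dy":7,"dz":14,"turn":0},{"dx":6.5,"dy":10.5,"dz":14,"turn":0},{"dx":8.5,"dy":14,"dz":14,"turn":0},{"dx":10.5,"dy":17.5,"dz":14,"turn":0},{"dx":12.5,"dy":21,"dz":14,"turn":0},{"dx":14.5,"dy":24.5,"dz":14,"turn":0},{"dx":16.5,"dy":28,"dz":13,"turn":0}]'
python3 -m crank '[{"dx":1,"dy":2,"dz":-1,"turn":0},{"dx":1.35,"dy":3,"dz":-2,"turn":0},{"dx":1.35,"dy":3,"dz":-4,"turn":0},{"dx":1.35,"dy":3,"dz":-6,"turn":0},{"dx":1.35,"dy":3,"dz":-8,"turn":0},{"dx":1.35,"dy":3,"dz":-8.5,"turn":0},{"dx":1.35,"dy":3,"dz":-9,"turn":0},{"dx":1.35,"dy":3,"dz":-9.5,"turn":0},{"dx":1.35,"dy":3,"dz":-10,"turn":0},{"dx":1.35,"dy":3,"dz":-10.1,"turn":0},{"dx":1.35,"dy":3,"dz":-10.1,"turn":0},{"dx":1.35,"dy":3,"dz":-10.1,"turn":0}]'
python3 -m crank '[{"dx":0,"dy":0,"dz":-0.1,"turn":0},{"dx":0,"dy":0,"dz":-0.1,"turn":0},{"dx":0,"dy":0,"dz":-0.1,"turn":0},{"dx":0,"dy":0,"dz":-0.1,"turn":0}]' -0.6
```

```text
time_s: 36.85
tool_pos: [0.5579, -0.0807, 0.22]
eef_rot: [179.8, 0.0, 81.5]
force: [0.9, -0.7, -0.9]
opening: 0.0594
time_s: 37.85
tool_pos: [0.5701, -0.0525, 0.1182]
eef_rot: [179.9, 0.0, 81.5]
force: [0.4, -0.0, -0.0]
opening: 0.0595
time_s: 38.18
tool_pos: [0.5699, -0.0523, 0.1169]
eef_rot: [180.0, 0.0, 81.5]
force: [-0.9, -0.1, 0.1]
opening: 0.0746
```

```bash
python3 -m crank '[{"dx":0,"dy":0,"dz":1.5,"turn":0},{"dx":0,"dy":0,"dz":4,"turn":0},{"dx":0,"dy":0,"dz":8,"turn":0},{"dx":0,"dy":0,"dz":11,"turn":0},{"dx":-0.5,"dy":-3,"dz":14,"turn":0},{"dx":-1,"dy":-6,"dz":16,"turn":0},{"dx":-1.5,"dy":-9,"dz":16,"turn":0},{"dx":-1.5,"dy":-11,"dz":16,"turn":0},{"dx":-1.5,"dy":-11,"dz":16,"turn":0},{"dx":-1.5,"dy":-11,"dz":16,"turn":0},{"dx":-1.5,"dy":-11,"dz":16,"turn":0},{"dx":-1.5,"dy":-11,"dz":16,"turn":0}]' -0.2
python3 look.py w11.png wheel_grip
```

```text
time_s: 39.18
tool_pos: [0.5545, -0.1611, 0.2761]
eef_rot: [-180.0, -0.0, 81.6]
force: [0.7, 0.4, -0.9]
opening: 0.0565
39.2333 [ 0.5546 -0.161   0.2761] [-1.7996e+02 -3.0000e-02  8.1610e+01]
wheel_grip 0.66 [324. 194.] [ 0.5544 -0.1638]
```

View pics/w11.png

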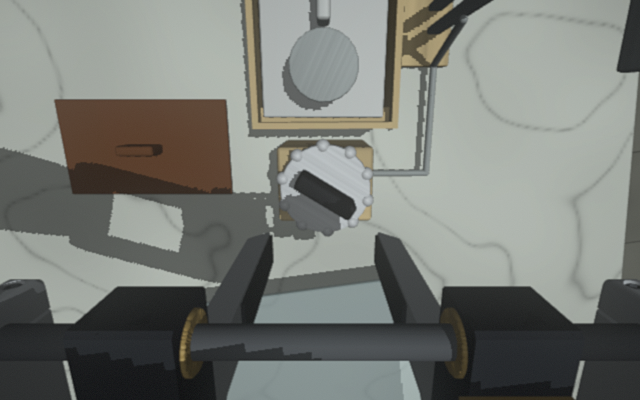

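Grip bar runs from about (297,178) to (352,212); tub1 and the plate sit properly in the carrier. Now working out wheel direction, bar angle and clearance.

```bash
python3 - <<'E'
from h import *
c=wc([.5546,-.161,.276],81.6)
im=cv2.imread('pics/w11.png'); m=(im.max(2)<45).astype(np.uint8); m[:,:285]=0;m[:,362:]=0;m[:165]=0;m[225:]=0
n,l,st,ce=cv2.connectedComponentsWithStats(m); i=1+st[1:,4].argmax(); pts=np.argwhere(l==i)[:,::-1].astype(np.float32); r=cv2.minAreaRect(pts); print(r, st[i])
a,b=atz(c,(297,178),.144)[:2],atz(c,(352,212),.144)[:2]; print(a,b,(a+b)/2,np.degrees(np.arctan2(*(b-a)[::-1])),np.linalg.norm(a-b))
th=np.radians(-8.5);u=np.array([np.cos(th),np.sin(th),0]);C=np.array([.579,.009,0])
for n in('side','scene'):
    g=cam(n)
    for s in spot_point(n,'bar_end')[:1]:
        best=min((np.linalg.norm(proj(g,C+u*(.125-.125*np.cos(t))+[0,0,.145+.125*np.sin(t)])-s['point']),t) for t in np.arange(0,2.2,.01)); print(n,s['conf'],s['point'],best,'wheel',(2.05-best[1])/.488)
E
```

```text
((303.5, 171.5), (1.4142135381698608, 0.0), 135.0) [303 171   2   2   2]
[ 0.53404893 -0.14244633] [ 0.57813573 -0.18077527] [ 0.55609233 -0.1616108 ] -41.0036043375933 0.05841877204479609
side 0.59 [259.8, 163.2] (np.float64(0.29011055422051735), np.float64(1.86)) wheel 0.3893442622950814
scene 0.77 [372.6, 173.2] (np.float64(0.15637924870693942), np.float64(1.79)) wheel 0.5327868852459012
```

```bash
python3 - <<'E'
import numpy as np
for w0 in(.36,.46,.56):
  for zb in(.212,.222):
    m=[]
    for w in np.arange(w0,4.2,.01):
        b=2.05-.488*w; x=.125-.125*np.cos(b); z=.145+.125*np.sin(b)+.008
        if z<zb: continue
        j=np.radians(57.5)-(w-w0)
        for y in np.linspace(-.08,.08,33):
          for dx in(-.008,.008):
            p=np.array([x+dx,y+.171]); a=p@[np.cos(j),np.sin(j)]; q=p@[-np.sin(j),np.cos(j)]
            m.append((np.hypot(max(abs(a)-.0885,0),max(abs(q)-.0375,0)),w,y))
    print(w0,zb,min(m))
E
```

```text
0.36 0.212 (np.float64(0.0), np.float64(2.760000000000002), np.float64(-0.08))
0.36 0.222 (np.float64(0.0), np.float64(2.760000000000002), np.float64(-0.08))
0.46 0.212 (np.float64(0.0), np.float64(2.830000000000002), np.float64(-0.08))
0.46 0.222 (np.float64(0.0), np.float64(2.830000000000002), np.float64(-0.08))
0.56 0.212 (np.float64(0.0), np.float64(2.900000000000002), np.float64(-0.08))
0.56 0.222 (np.float64(0.0), np.float64(2.900000000000002), np.float64(-0.08))
```

```bash
python3 - <<'E'
import numpy as np
w0=.46; zb=.214
for off in(0,90):
    out=[]
    for w in np.arange(w0,4.25,.1):
        b=2.05-.488*w; x=.125-.125*np.cos(b); z=.145+.125*np.sin(b)+.008
        if z<zb: out.append((round(w,1),'below'));continue
        j=np.radians(57.5+off)-(w-w0); m=9
        for y in np.linspace(-.08,.08,33):
          for dx in(-.008,.008):
            p=np.array([x+dx,y+.171]); a=p@[np.cos(j),np.sin(j)]; q=p@[-np.sin(j),np.cos(j)]
            m=min(m,np.hypot(max(abs(a)-.0885,0),max(abs(q)-.0375,0)))
        out.append((round(w,1),int(m*1000)))
    print(off,out)
E
```

```text
0 [(np.float64(0.5), 78), (np.float64(0.6), 73), (np.float64(0.7), 71), (np.float64(0.8), 69), (np.float64(0.9), 65), (np.float64(1.0), 59), (np.float64(1.1), 50), (np.float64(1.2), 43), (np.float64(1.3), 42), (np.float64(1.4), 45), (np.float64(1.5), 53), (np.float64(1.6), 60), (np.float64(1.7), 66), (np.float64(1.8), 70), (np.float64(1.9), 71), (np.float64(2.0), 70), (np.float64(2.1), 68), (np.float64(2.2), 63), (np.float64(2.3), 57), (np.float64(2.4), 49), (np.float64(2.5), 40), (np.float64(2.6), 30), (np.float64(2.7), 19), (np.float64(2.8), 7), (np.float64(2.9), 0), (np.float64(3.0), 0), (np.float64(3.1), 2), (np.float64(3.2), 'below'), (np.float64(3.3), 'below'), (np.float64(3.4), 'below'), (np.float64(3.5), 'below'), (np.float64(3.6), 'below'), (np.float64(3.7), 'below'), (np.float64(3.8), 'below'), (np.float64(3.9), 'below'), (np.float64(4.0), 'below'), (np.float64(4.1), 'below'), (np.float64(4.2), 'below')]
90 [(np.float64(0.5), 119), (np.float64(0.6), 122), (np.float64(0.7), 122), (np.float64(0.8), 120), (np.float64(0.9), 116), (np.float64(1.0), 110), (np.float64(1.1), 101), (np.float64(1.2), 91), (np.float64(1.3), 78), (np.float64(1.4), 65), (np.float64(1.5), 50), (np.float64(1.6), 36), (np.float64(1.7), 25), (np.float64(1.8), 19), (np.float64(1.9), 20), (np.float64(2.0), 19), (np.float64(2.1), 17), (np.float64(2.2), 12), (np.float64(2.3), 6), (np.float64(2.4), 9), (np.float64(2.5), 11), (np.float64(2.6), 22), (np.float64(2.7), 31), (np.float64(2.8), 39), (np.float64(2.9), 46), (np.float64(3.0), 51), (np.float64(3.1), 53), (np.float64(3.2), 'below'), (np.float64(3.3), 'below'), (np.float64(3.4), 'below'), (np.float64(3.5), 'below'), (np.float64(3.6), 'below'), (np.float64(3.7), 'below'), (np.float64(3.8), 'below'), (np.float64(3.9), 'below'), (np.float64(4.0), 'below'), (np.float64(4.1), 'below'), (np.float64(4.2), 'below')]
```

```bash
python3 -m crank '[{"dx":0.1,"dy":-0.1,"dz":0,"turn":0.12},{"dx":0.1,"dy":-0.1,"dz":0,"turn":0.24},{"dx":0.1,"dy":-0.1,"dz":-1,"turn":0.36},{"dx":0.1,"dy":-0.1,"dz":-2,"turn":0.48},{"dx":0.1,"dy":-0.1,"dz":-4,"turn":0.6},{"dx":0.1,"dy":-0.1,"dz":-6,"turn":0.72},{"dx":0.1,"dy":-0.1,"dz":-8,"turn":0.84},{"dx":0.1,"dy":-0.1,"dz":-10,"turn":0.94},{"dx":0.1,"dy":-0.1,"dz":-10,"turn":1.0},{"dx":0.1,"dy":-0.1,"dz":-10,"turn":1.0},{"dx":0.1,"dy":-0.1,"dz":-10,"turn":1.0}]'
python3 -m crank '[{"dx":0,"dy":0,"dz":-2,"turn":0},{"dx":0,"dy":0,"dz":-4,"turn":0},{"dx":0,"dy":0,"dz":-4.9,"turn":0},{"dx":0,"dy":0,"dz":-4.9,"turn":0},{"dx":0,"dy":0,"dz":-4.9,"turn":0},{"dx":0,"dy":0,"dz":-4.9,"turn":0}]'
python3 -m crank '[{"dx":0,"dy":0,"dz":0,"turn":0},{"dx":0,"dy":0,"dz":0,"turn":0},{"dx":0,"dy":0,"dz":0,"turn":0},{"dx":0,"dy":0,"dz":0,"turn":0},{"dx":0,"dy":0,"dz":0,"turn":0},{"dx":0,"dy":0,"dz":0,"turn":0},{"dx":0,"dy":0,"dz":0,"turn":0},{"dx":0,"dy":0,"dz":0,"turn":0}]' 1 55
python3 -m crank '[{"dx":0,"dy":0,"dz":0,"turn":-0.03},{"dx":0,"dy":0,"dz":0,"turn":-0.06},{"dx":0,"dy":0,"dz":0,"turn":-0.1},{"dx":0,"dy":0,"dz":0,"turn":-0.15},{"dx":0,"dy":0,"dz":0,"turn":-0.2},{"dx":0,"dy":0,"dz":0,"turn":-0.2}]'
python3 -c "
from bench import robot;s=robot.state();print(s['force'],s['moment'],s['q'].round(1))"
```

```text
time_s: 40.4
tool_pos: [0.5558, -0.1632, 0.1765]
eef_rot: [180.0, 0.0, 138.7]
force: [-0.0, -0.3, 0.5]
opening: 0.0562
time_s: 40.9
tool_pos: [0.5567, -0.1637, 0.129]
eef_rot: [180.0, 0.1, 138.8]
force: [0.1, -0.1, 0.5]
opening: 0.0564
time_s: 41.57
tool_pos: [0.555, -0.1639, 0.1275]
eef_rot: [-179.9, -0.0, 138.8]
force: [-1.2, -1.9, 1.6]
opening: 0.0156
time_s: 42.07
tool_pos: [0.5551, -0.1638, 0.1275]
eef_rot: [-179.9, 0.0, 127.3]
force: [-1.9, -1.9, 1.3]
opening: 0.0157
[-1.92907606 -1.92108935  1.27964104] [-0.43729563  0.34199529  0.06691871] [-25.   17.3  92.7  -0.1  70.1 -62.3]
```

```bash
python3 -m crank '[{"dx":0,"dy":0,"dz":0,"turn":-0.08},{"dx":0,"dy":0,"dz":0,"turn":-0.16},{"dx":0,"dy":0,"dz":0,"turn":-0.24},{"dx":0,"dy":0,"dz":0,"turn":-0.32},{"dx":0,"dy":0,"dz":0,"turn":-0.4},{"dx":0,"dy":0,"dz":0,"turn":-0.48},{"dx":0,"dy":0,"dz":0,"turn":-0.56},{"dx":0,"dy":0,"dz":0,"turn":-0.64},{"dx":0,"dy":0,"dz":0,"turn":-0.72},{"dx":0,"dy":0,"dz":0,"turn":-0.8},{"dx":0,"dy":0,"dz":0,"turn":-0.88},{"dx":0,"dy":0,"dz":0,"turn":-0.9}]'
python3 -m crank '[{"dx":0,"dy":0,"dz":0,"turn":-0.08},{"dx":0,"dy":0,"dz":0,"turn":-0.16},{"dx":0,"dy":0,"dz":0,"turn":-0.24},{"dx":0,"dy":0,"dz":0,"turn":-0.32},{"dx":0,"dy":0,"dz":0,"turn":-0.4},{"dx":0,"dy":0,"dz":0,"turn":-0.48},{"dx":0,"dy":0,"dz":0,"turn":-0.56},{"dx":0,"dy":0,"dz":0,"turn":-0.64},{"dx":0,"dy":0,"dz":0,"turn":-0.72},{"dx":0,"dy":0,"dz":0,"turn":-0.8},{"dx":0,"dy":0,"dz":0,"turn":-0.9},{"dx":0,"dy":0,"dz":0,"turn":-0.9}]'
python3 -c "
from bench import robot;s=robot.state();print(s['force'],s['moment'],s['q'].round(1))"
python3 - <<'E'
from h import *
th=np.radians(-8.5);u=np.array([np.cos(th),np.sin(th),0]);C=np.array([.579,.009,0])
for n in('side','scene'):
    g=cam(n)
    for s in spot_point(n,'bar_end')[:1]:
        best=min((np.linalg.norm(proj(g,C+u*(.125-.125*np.cos(t))+[0,0,.145+.125*np.sin(t)])-s['point']),t) for t in np.arange(0,2.2,.01)); print(n,s['conf'],s['point'],best,'wheel',(2.05-best[1])/.488)
E
```

```text
time_s: 43.07
tool_pos: [0.5557, -0.1637, 0.1275]
eef_rot: [180.0, 0.0, 75.8]
force: [-0.7, -2.7, 1.0]
opening: 0.0159
time_s: 44.07
tool_pos: [0.5561, -0.1641, 0.1275]
eef_rot: [179.9, -0.0, 24.2]
force: [0.8, -4.0, -1.3]
opening: 0.0156
[ 0.79989054 -3.9689605  -1.27880917] [-0.57498858  0.01771707 -0.02175727] [-25.   17.3  92.6  -0.   70.   40.8]
side 0.78 [294.7, 176.7] (np.float64(2.7554019623721833), np.float64(0.86)) wheel 2.4385245901639343
scene 0.83 [346.3, 168.5] (np.float64(0.19351181283022667), np.float64(0.84)) wheel 2.4795081967213113
```

```bash
python3 -m crank '[{"dx":0,"dy":0,"dz":0,"turn":-0.06},{"dx":0,"dy":0,"dz":0,"turn":-0.12},{"dx":0,"dy":0,"dz":0,"turn":-0.12},{"dx":0,"dy":0,"dz":0,"turn":-0.12}]'
python3 -m crank '[{"dx":0,"dy":0,"dz":0,"turn":0},{"dx":0,"dy":0,"dz":0,"turn":0},{"dx":0,"dy":0,"dz":0,"turn":0},{"dx":0,"dy":0,"dz":0,"turn":0},{"dx":0,"dy":0,"dz":2,"turn":0},{"dx":0,"dy":0,"dz":4,"turn":0},{"dx":0,"dy":0,"dz":6,"turn":0},{"dx":0,"dy":0,"dz":8,"turn":0},{"dx":0,"dy":0,"dz":8,"turn":0.12},{"dx":0,"dy":0,"dz":8,"turn":0.24},{"dx":0,"dy":0,"dz":8,"turn":0.36},{"dx":0,"dy":0,"dz":8,"turn":0.48}]' 0.1
python3 -m crank '[{"dx":0,"dy":0,"dz":0,"turn":0.12},{"dx":0,"dy":0,"dz":0,"turn":0.24},{"dx":0,"dy":0,"dz":0,"turn":0.36},{"dx":0,"dy":0,"dz":0,"turn":0.48},{"dx":0,"dy":0,"dz":0,"turn":0.6},{"dx":0,"dy":0,"dz":0,"turn":0.72},{"dx":0,"dy":0,"dz":0,"turn":0.84},{"dx":0,"dy":0,"dz":0,"turn":0.96},{"dx":0,"dy":0,"dz":0,"turn":1.09},{"dx":0,"dy":0,"dz":0,"turn":1.09},{"dx":0,"dy":0,"dz":0,"turn":1.09},{"dx":0,"dy":0,"dz":0,"turn":1.09}]' -0.75
python3 look.py w12.png wheel_grip
```

```text
time_s: 44.6
tool_pos: [0.5561, -0.1641, 0.1275]
eef_rot: [179.9, -0.0, 17.5]
force: [1.3, -5.7, -2.8]
opening: 0.0157
time_s: 45.6
tool_pos: [0.5556, -0.1627, 0.2077]
eef_rot: [-180.0, -0.0, 45.2]
force: [-0.1, -0.5, -0.0]
opening: 0.0422
time_s: 46.6
tool_pos: [0.5555, -0.163, 0.2074]
eef_rot: [180.0, -0.0, 107.2]
force: [0.2, 0.1, -0.6]
opening: 0.0821
46.65 [ 0.5556 -0.1631  0.2074] [ 1.800e+02 -1.000e-02  1.072e+02]
wheel_grip 0.56 [322. 217.] [ 0.5557 -0.1666]
```

View pics/w12.png

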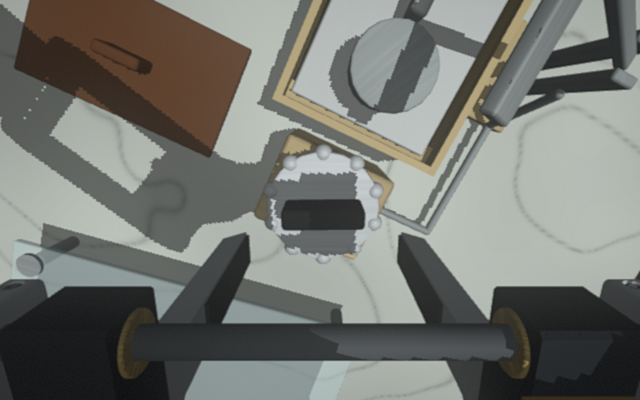

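The grip bar is centred between the jaws and parallel to their opening, around (323,214); the hold-down bar is to the right, clear.

```bash
python3 -m crank '[{"dx":0,"dy":0,"dz":-3,"turn":0},{"dx":0,"dy":0,"dz":-5.5,"turn":0},{"dx":0,"dy":0,"dz":-7,"turn":0},{"dx":0,"dy":0,"dz":-8,"turn":0},{"dx":0,"dy":0,"dz":-8,"turn":0},{"dx":0,"dy":0,"dz":-8,"turn":0},{"dx":0,"dy":0,"dz":-8,"turn":0}]'
python3 -m crank '[{"dx":0,"dy":0,"dz":0,"turn":0},{"dx":0,"dy":0,"dz":0,"turn":0},{"dx":0,"dy":0,"dz":0,"turn":0},{"dx":0,"dy":0,"dz":0,"turn":0},{"dx":0,"dy":0,"dz":0,"turn":0},{"dx":0,"dy":0,"dz":0,"turn":0},{"dx":0,"dy":0,"dz":0,"turn":0}]' 1 58
python3 -m crank '[{"dx":0,"dy":0,"dz":0,"turn":-0.06},{"dx":0,"dy":0,"dz":0,"turn":-0.12},{"dx":0,"dy":0,"dz":0,"turn":-0.2},{"dx":0,"dy":0,"dz":0,"turn":-0.28},{"dx":0,"dy":0,"dz":0,"turn":-0.36},{"dx":0,"dy":0,"dz":0,"turn":-0.44},{"dx":0,"dy":0,"dz":0,"turn":-0.52},{"dx":0,"dy":0,"dz":0,"turn":-0.6},{"dx":0,"dy":0,"dz":0,"turn":-0.68},{"dx":0,"dy":0,"dz":0,"turn":-0.76},{"dx":0,"dy":0,"dz":0,"turn":-0.8},{"dx":0,"dy":0,"dz":0,"turn":-0.8}]'
python3 -m crank '[{"dx":0,"dy":0,"dz":0,"turn":-0.08},{"dx":0,"dy":0,"dz":0,"turn":-0.16},{"dx":0,"dy":0,"dz":0,"turn":-0.24},{"dx":0,"dy":0,"dz":0,"turn":-0.32},{"dx":0,"dy":0,"dz":0,"turn":-0.4},{"dx":0,"dy":0,"dz":0,"turn":-0.48},{"dx":0,"dy":0,"dz":0,"turn":-0.56},{"dx":0,"dy":0,"dz":0,"turn":-0.62},{"dx":0,"dy":0,"dz":0,"turn":-0.66},{"dx":0,"dy":0,"dz":0,"turn":-0.7},{"dx":0,"dy":0,"dz":0,"turn":-0.7}]'
python3 -c "
from bench import robot;s=robot.state();print(s['force'],s['moment'],s['q'].round(1),s['joint_torque'].round(2),s['eef_rot'])"
```

```text
time_s: 47.28
tool_pos: [0.5566, -0.1637, 0.1288]
eef_rot: [179.9, 0.1, 107.3]
force: [-0.3, -0.4, 0.3]
opening: 0.0825
time_s: 47.87
tool_pos: [0.5553, -0.1637, 0.1282]
eef_rot: [-180.0, 0.0, 107.3]
force: [-3.2, -1.0, 5.0]
opening: 0.0597
time_s: 48.87
tool_pos: [0.5558, -0.1637, 0.1282]
eef_rot: [179.9, 0.0, 61.4]
force: [-2.0, -1.3, 5.0]
opening: 0.0597
time_s: 49.78
tool_pos: [0.5561, -0.1641, 0.1282]
eef_rot: [179.9, -0.0, 21.4]
force: [-1.0, -3.3, 5.5]
opening: 0.0597
[-1.04109906 -3.27726108  5.49341633] [-0.15056758  0.47628479 -0.16120535] [-25.   17.2  92.6  -0.   70.   43.7] [  2.05 -36.38 -24.16   0.8   -0.42   0.12] [ 1.79900562e+02 -4.77017627e-02  2.13557114e+01]
```

```bash
cat > st.py <<'E'
from bench import robot
s=robot.state();print(s['moment'].round(2),s['joint_torque'].round(2),s['eef_rot'].round(2),s['opening'])
E
for i in 1; do python3 -m crank '[{"dx":0,"dy":0,"dz":0,"turn":-0.04},{"dx":0,"dy":0,"dz":0,"turn":-0.06},{"dx":0,"dy":0,"dz":0,"turn":-0.06},{"dx":0,"dy":0,"dz":0,"turn":-0.06}]' | sed -n 3p; python3 st.py; done
python3 -m crank '[{"dx":0,"dy":0,"dz":0,"turn":-0.03},{"dx":0,"dy":0,"dz":0,"turn":-0.06},{"dx":0,"dy":0,"dz":0,"turn":-0.06},{"dx":0,"dy":0,"dz":0,"turn":-0.06}]' | sed -n 3p; python3 st.py
python3 -m crank '[{"dx":0,"dy":0,"dz":0,"turn":-0.03},{"dx":0,"dy":0,"dz":0,"turn":-0.06},{"dx":0,"dy":0,"dz":0,"turn":-0.06},{"dx":0,"dy":0,"dz":0,"turn":-0.06}]' | sed -n 3p; python3 st.py
```

```text
eef_rot: [179.8, -0.1, 18.2]
[-0.18 -0.13  2.39] [ -0.52 -36.22 -22.78   1.39   0.53   2.36] [ 1.7984e+02 -9.0000e-02  1.8180e+01] 0.05965538076807306
eef_rot: [179.8, -0.4, 14.6]
[-0.09 -1.06  1.73] [ -1.43 -37.51 -21.91   0.24   1.91   1.74] [179.83  -0.39  14.58] 0.05969361063155792
eef_rot: [179.8, -0.6, 11.2]
[-0.01 -1.81  2.26] [ -2.76 -38.62 -21.16  -0.16   3.     2.24] [179.79  -0.58  11.23] 0.05985484710192752
```

The moment jumped from about 0.2 to 2.4 N m, so the firm stop is reached; beyond it the pads slipped. Letting go and checking.

```bash
python3 -m crank '[{"dx":0,"dy":0,"dz":0,"turn":0},{"dx":0,"dy":0,"dz":0,"turn":0},{"dx":0,"dy":0,"dz":0,"turn":0},{"dx":0,"dy":0,"dz":0,"turn":0},{"dx":0,"dy":0,"dz":0,"turn":0},{"dx":0,"dy":0,"dz":2,"turn":0},{"dx":0,"dy":0,"dz":5,"turn":0},{"dx":0,"dy":0,"dz":8,"turn":0},{"dx":0,"dy":0,"dz":12,"turn":0},{"dx":0,"dy":-1,"dz":16,"turn":0},{"dx":-1,"dy":-3,"dz":19,"turn":0},{"dx":-2,"dy":-4,"dz":22,"turn":0}]' -0.75
python3 -m crank '[{"dx":-3,"dy":0,"dz":2,"turn":0},{"dx":-6,"dy":0,"dz":4,"turn":0},{"dx":-9,"dy":0,"dz":6,"turn":0},{"dx":-10,"dy":0,"dz":6,"turn":0},{"dx":-10,"dy":0,"dz":6,"turn":0},{"dx":-10,"dy":0,"dz":6,"turn":0},{"dx":-10,"dy":0,"dz":6,"turn":0},{"dx":-10,"dy":0,"dz":6,"turn":0}]'
python3 - <<'E'
from h import *
th=np.radians(-8.5);u=np.array([np.cos(th),np.sin(th),0]);C=np.array([.579,.009,0])
f=[]
for n in('side','scene'):
    g=cam(n); f.append(g[0][130:330,160:480])
    for s in spot_point(n,'bar_end')[:1]:
        best=min((np.linalg.norm(proj(g,C+u*(.125-.125*np.cos(t))+[0,0,.145+.125*np.sin(t)])-s['point']),t) for t in np.arange(-.3,2.2,.01)); print(n,s['conf'],s['point'],best,'wheel',(2.05-best[1])/.488)
c=cam('wrist'); f.append(c[0][0:200,0:320]); 
a=cv2.resize(np.hstack(f[:1]),(400,250)); b=cv2.resize(f[1],(400,250)); w=cv2.resize(c[0],(520,325))
o=np.zeros((575,800,3),np.uint8);o[:250,:400]=a;o[:250,400:]=b;o[250:,:520]=w
cv2.imwrite('pics/fin.png',o[:,:,::-1]); print(robot.state()['tool_pos'])
E
```

```text
time_s: 51.78
tool_pos: [0.5353, -0.2043, 0.3495]
eef_rot: [179.9, -0.0, 11.0]
force: [0.5, -0.9, -0.1]
opening: 0.0822
time_s: 52.45
tool_pos: [0.436, -0.2029, 0.4052]
eef_rot: [-179.8, 0.1, 11.1]
force: [0.4, -1.0, 0.2]
opening: 0.0821
side 0.78 [307.8, 198.9] (np.float64(2.5118320771810483), np.float64(-0.02999999999999975)) wheel 4.2622950819672125
scene 0.78 [337.2, 186.8] (np.float64(0.7594888863798782), np.float64(2.7755575615628914e-16)) wheel 4.200819672131146
[ 0.43594612 -0.20312312  0.4066469 ]
```

View pics/fin.png

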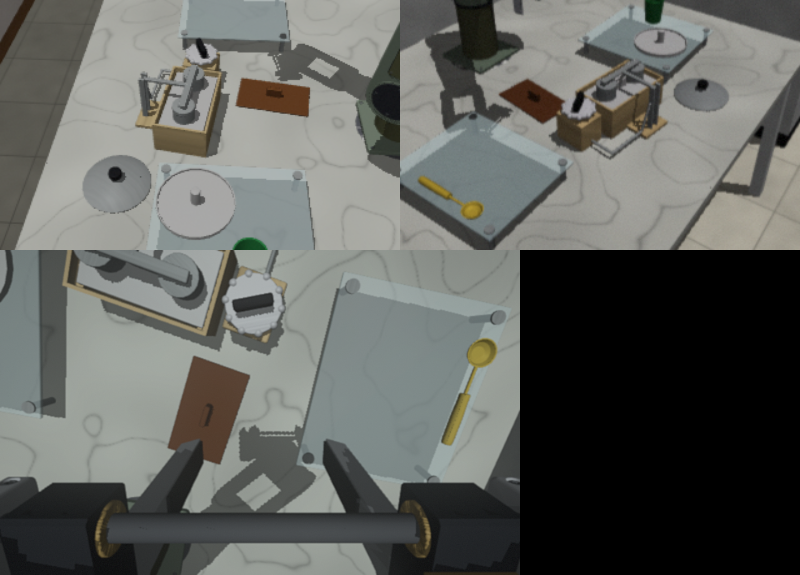

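The bar lies level over both tubs on the divider. The spoon, cup and lid have not moved. Handing in.

```bash
python3 -c "
from bench import robot;print(robot.finish_job())"
```

```text
the job is handed in; nothing more can be done
None
```

The carrier is packed and handed in after about 52 s of robot time. All three jars stand on the floor and the white divider lies on its ledges over them. Both tubs stand on the divider. I wound the wheel clockwise to its stop last and let go of it.

**Last checks:**
- **Bar:** the two fixed cameras put it at 0.00 and -0.03 rad, against 0 for level. The final picture shows it lying over both tubs.
- **Wheel:** it felt firm, with the turning moment jumping to about 2.4 N m at the stop. I turned it about 0.12 rad further to make sure, and there the pads slipped on the grip bar.
- **Bystanders:** the final picture shows the cup, spoon and saucepan lid where they were, and the robot clear of everything.

**Disagreements:**
- **Early sightings:** some were 10–20 mm off because the arm was still settling. I measured again from settled views.
- **Divider:** I moved its target about 2 mm before setting it down, because one view showed that much offset. It went in without resistance.
- **Not checked:** the jars could not be seen once the divider covered them. I did not look at the last two jars after releasing them.

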